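# Fit the plug-in module into the tilt-in bay

## Task

Lift the taller plug-in module out of the card rack and lean it on the angled rest, contact tongue down on the ledge and ribbed cover outward, and let go of it; then take it anew by its two long sides. Hook its tongue at a tilt under the lip of the socket in the open unit, swing the free end down and press it until the spring catch snaps over it and the module lies flat, fully home. Do not drop the module or lay it on the desk, and leave the shorter spare module and the things lying about where they are.

Things in the scene. Friction and masses are not known exactly. Their poses are not given: they have to be found in the camera images.
- module: The taller plug-in module: green board under a ribbed aluminium cover, 58 wide x 10 thick x 84 mm long, 110 g (may vary by 30%). Origin: middle of its tongue's tip, half way through the thickness. z runs from the tongue to the free end, y across the width, x out of the cover face. Board back at x = -5, cover face at x = +5 mm. It starts upright in an end groove of the rack, tongue down.
- module_tip (a point): Point at the tip of the module's contact tongue, on the board's back (x = -5, z = 0 mm of the module); axes of the module. The tongue is bare board 3 mm thick (x = -5 to -2 mm): 36 mm wide at z = 0 to 4, 40 wide at z = 4 to 10 mm; the board is 58 wide from z = 10, the 7 mm thick cover begins at z = 16 mm.
- module_end (a point): Point on the module's back at its free end (x = -5, z = 84 mm of the module); axes of the module.
- spare: The shorter spare module of the same make, plain cover, 58 wide x 10 thick x 58 mm long; it stands in the other end groove of the rack and stays there.
- rack: Black fixed card rack, base 116 x 84 x 12 mm. Origin: centre of its underside, z up. Grooves 12 mm wide at x = -32, 0, +32 mm; the two modules stand in the end ones (which is which varies), covers facing +x, tongues on the base top (z = 12). Side walls at y = +-31 to 36 mm, 58 mm high: the tall module's top 38 mm stands free; lift it straight up over 60 mm to clear the rack.
- rest: Fixed aluminium angled rest on a 100 x 64 x 8 mm foot plate. Origin: centre of its underside, z up. Its block, 38 mm wide (the module's long sides overhang it), has a slope at 60 degrees to the level, rising towards -x, 58 mm long, so the module's free end overhangs it by 26 mm; behind the slope's top the block falls off upright.
- rest_foot (a point): Foot of the rest's slope, mid-width, at x = 26, z = 22 mm of the rest; axes of the rest. The slope runs from here along (-0.5, 0, 0.866) and faces (0.866, 0, 0.5). A ledge square to the slope stands out 13 mm and carries the tongue's tip. A module lying there has its board's back on the slope and module_tip at this point.
- unit: The open unit: fixed grey base 142 x 132, green main board (top z = 9 mm). Origin: under the middle of the bay, z up, x towards the socket. Supports with tops at z = 26 carry the module's back, at x = 18 to 27 and -34 to -27, |y| under 24. All beside it is below z = 19, at the corners below 30; the catch's housing (x under -43, |y| under 18) reaches z = 40. Home, the module lies flat, cover up.
- bay_socket (a point): Where module_tip lies when the module is home: x = 44, z = 26 mm of the unit; axes of the unit. Here is the black socket: a lip 60 mm wide from x = 35.5 to 46 mm, underside z = 30, top z = 34.5; back wall at x = 46; floor under the lip z = 18; cheeks leave 44 mm (y = +-22) for the tongue.
- bay_end (a point): Where module_end lies when the module is home: x = -40, z = 26 mm of the unit, just inside the spring catch; axes of the unit.
- lip_edge (a point): Middle of the lower front edge of the socket's lip, x = 35.5, z = 30 mm of the unit; axes of the unit. Tilted about 25 degrees, free end up, the tongue slides in under this edge and over the supports in front of it.
- catch (a joint): Spring catch at the bay's -x end: 23 mm wide steel bolt with a bevelled nose; 0 = sprung out, grows to 6 mm as it is pushed back. The nose reaches to x = -37.5 mm of the unit, underside z = 37, bevel rising to z = 50 mm. A hooked module rests on the bevel, free end about 11 degrees up; 5 to 15 N down near the free end drives the bolt back some 3 mm until it snaps out over the cover.
- screwdriver_yellow: yellow screwdriver lying by the work, to be left alone
- solder_spool: solder spool lying by the work, to be left alone
- screw_tin: screw tin lying by the work, to be left alone
- eraser: eraser lying by the work, to be left alone
- tweezers_steel: steel tweezers lying by the work, to be left alone
- needle_pliers: blue pliers lying by the work, to be left alone
- tape_roll: tape roll lying by the work, to be left alone
- marker: marker lying by the work, to be left alone
- module_mid (a point): Point on the module's back 46 mm from the tongue's tip (x = -5, z = 46 mm of the module), near its centre of mass; axes of the module.

How it is judged:
By the outcome, as a careful person would: the job done as asked, in the order asked, and still so for the second after the job is handed in, with the robot touching nothing.
It also fails if it takes over 72 s, if anything falls off the work surface, if the arm or the gripper's body presses on something with over 40 N, if the wrist force passes 120 N, or if a joint passes its speed limit or range.

## Robot

A 7-joint arm with a two-finger parallel gripper is mounted at the origin on a cart in front of the work surface, level with it; the furniture and walls round the work are solid. World frame = base frame: x ahead of the robot, y to its left, z up, the work surface at z = 0. Lengths are in mm, angles in rad, forces in N, time in s.
With the tool pointing down it reaches from about 400 to 875 mm from the base axis. Payload 6.5 kg.
Tool frame: the origin (TCP) lies at the very end of the fingers, on their centre line; the grasp point (between the pads) lies 19 mm behind it; z points along the fingers, y is the direction in which the jaws open and shut (so a half turn about z gives the same grasp; the last joint's range is limited). The gripper opens to 85 mm and grips with 20 to 120 N. Pads are 22 mm wide; open, the fingers measure 114 mm over their backs; the gripper's body (76 mm by 85 mm) begins 54 mm behind the grasp point. The pads swing forward as they close: fully open they stand 13 mm farther back than shut.
Start: joints at [-1.302, 0.536, -0.004, 1.538, 0.003, 1.067, -0.071], TCP at [213.572, 613.903, 231.29] pointing down, gripper open.
Joint ranges: [-2.7, 2.7], [-0.37, 2.16], [-1.27, 1.26], [0.24, 2.4], [-1.31, 4.45], [0.19, 1.91], [-2.76, 2.76]. Speed limits (rad/s): [2.39, 2.39, 3.14, 3.14, 3.14, 3.14, 3.14].

## Interface

Orientations are given as a rotation vector (axis times angle).
In Python, from cell import sensors, optics, order, finder gives the robot as it stands.
- The arm moves only by the tool drive_tool, never from a script. Its argument "series" is a list of rows, each a list of 3 entries, a list of its own where there are three numbers: the shift along the tool's x, y, z in mm, then the turn about the tool's z in degrees, then the opening, from -1 (shut) to 1 (fully open). In form: [[[tx, ty, tz], yaw, fingers], ...]. A call has 1 to 20 rows; each row is the pose to reach, as a shift and turn from the pose commanded when the call began, along the tool's axes at that moment; what a row does not reach only later rows make up. A row lasts 1/12 s, in which the tool goes at most 41.7 mm and 7.16 degrees, less where a joint would pass 70% of its speed; a pose out of reach is approached as far as the arm can. A call with a gripper value outside its range is refused whole. The fingers move at their own pace and stop on an object; "squeeze" is the grip in N (left out, the last holds). Time passes only in rows, so rows that repeat a pose let the fingers close. It gives the time, the measured TCP pose, the force and the opening at its end, in the units of the state.
- sensors.read_state(): the state, without advancing time (a new reading comes with each control period).
- optics.capture(name): name is "scene" or "top"; returns a dict with "img" (480x640x3 uint8, red, green, blue), "K" (3x3 intrinsics, pixels), "eye" and "orientation" of the camera in the world. Camera axes: x right, y down, z forward; pixel columns grow to the right and rows downward; lengths in mm; the calibration is good to about 2 mm. A picture is of the moment at which its call begins. There is no depth.
- order.job_done(): hands the job in, once; it reports no verdict.
Trained networks look in the newest picture that a camera, given by its name, has taken for a name from the list of things; names that differ only in an ending like _2 or _b are one class to them, and where a whole thing is asked for, a point or a joint stands for the part that bears it (a point fixed in the world has none). Each returns a list of dicts, best first, with "confidence" (0 to 1); they miss things now and then, are a little off and sometimes report something else, mostly with a low value. They report only what shows in the picture. A call takes as long as a camera call.
- finder.find_in(camera, query): "point" ([column, row] in pixels, amid what is visible of it).
- finder.masks_of(camera, query): "pixels" (480x640 bool, what is visible of it) and "point" ([column, row] in pixels, amid what is visible of it).
The state is a dict: "time": time; "joint_pos": joint angles; "dq": joint speeds; "tau": joint torques, N m; "tcp_pos": TCP position; "tool_rot": TCP orientation; "ft_force": force on the tool from outside, world axes, zero at the start; "ft_torque": the same for the moment, N m; "gripper_width": finger opening in mm.
Only numpy, scipy, OpenCV 4.12 (cv2) and the standard library are available. Lean on these libraries where they do the work, as an engineer would, in place of code of your own. Each camera call takes 0.05 s, during which the arm holds its last target.

## Working session

There is one attempt and no reset: what is moved stays moved. The work goes in short steps, Python scripts to look and compute and a tool call to move; the robot and the scene stay as the last step left them, time stands still between calls to the robot, and variables do not carry over. Pictures are saved under pics/ and viewed, and the job is handed in when it is done.

Besides the shell and the picture viewer there is one more tool, called after "Emit:" as name([rows], argument=value, ...), one row to a line, values as JSON. drive_tool: Moves the arm, as the interface text tells. Its arguments: {"type":"object","properties":{"series":{"type":"array"},"squeeze":{"type":"number"}},"required":["series"]}

```bash
ls -la; mkdir -p pics; cat > h.py <<'E'
import numpy as np, cv2
from cell import sensors, optics, order, finder
def snap(n,f):
    c=optics.capture(n); cv2.imwrite('pics/'+f,c['img'][:,:,::-1]); return c
def ray(c,p):
    K=np.array(c['K']);o=np.array(c['orientation'])
    R=o if o.shape==(3,3) else cv2.Rodrigues(o)[0]
    d=R@np.linalg.inv(K)@np.array([p[0],p[1],1.]); return np.array(c['eye']),d/np.linalg.norm(d)
def atz(c,p,z):
    e,d=ray(c,p); return e+d*(z-e[2])/d[2]
def proj(c,X):
    K=np.array(c['K']);o=np.array(c['orientation'])
    R=o if o.shape==(3,3) else cv2.Rodrigues(o)[0]
    q=K@(R.T@(np.array(X,float)-np.array(c['eye'])));return q[:2]/q[2]
E
python3 - <<'E'
from h import *
for n in('scene','top'):
    c=snap(n,n+'0.png');print(n,c['K'],c['eye'],c['orientation'])
    for q in('module','module_end','module_tip','module_mid','spare','rack','rest','rest_foot','unit','bay_socket','bay_end','lip_edge','catch'):
        print(q,[(np.round(r['point']).tolist(),round(r['confidence'],2)) for r in finder.find_in(n,q)][:3])
print(sensors.read_state())
E
```

```text
total 12
drwxr-xr-x  3 agent agent 4096 Dec  6 22:54 .
drwxr-xr-x 23 root  root  4096 Dec  6 22:54 ..
drwxr-xr-x  2 agent agent 4096 Dec  6 22:54 pics
scene [[600.96898411   0.         316.26351486]
 [  0.         600.96898411 245.98955618]
 [  0.           0.           1.        ]] [-394.23139159 -457.80991921 1339.43722379] [-2.1087188   1.36176341 -0.47088815]
module [([252.0, 225.0], 0.82)]
module_end [([251.0, 227.0], 0.57), ([306.0, 210.0], 0.21)]
module_tip [([252.0, 229.0], 0.69)]
module_mid [([252.0, 227.0], 0.53), ([238.0, 300.0], 0.33)]
spare [([416.0, 297.0], 0.75), ([326.0, 257.0], 0.2)]
rack [([263.0, 243.0], 0.61)]
rest [([415.0, 299.0], 0.75), ([308.0, 318.0], 0.18)]
rest_foot [([264.0, 242.0], 0.72), ([414.0, 297.0], 0.58)]
unit [([326.0, 259.0], 0.86)]
bay_socket [([324.0, 258.0], 0.92), ([434.0, 366.0], 0.32)]
bay_end [([324.0, 260.0], 0.96)]
lip_edge [([325.0, 257.0], 0.69), ([312.0, 318.0], 0.15)]
catch []
top [[449.31935855   0.         319.98398288]
 [  0.         449.31935855 238.06079949]
 [  0.           0.           1.        ]] [ 278.20074837   14.14600379
[... 558 characters left out ...]
.0], 0.59)]
catch []
{'time': 1.4, 'joint_pos': array([-1.30218187,  0.53641879, -0.00441676,  1.53791252,  0.00257061,
        1.06731651, -0.0712341 ]), 'dq': array([-0.00041747,  0.00082244,  0.00081203, -0.00117657, -0.00013714,
       -0.00055074, -0.00156619]), 'tau': array([-3.34979568e-04, -5.83340335e+01,  1.04769208e+00, -2.59434772e+01,
        1.24360280e-02,  1.97621943e-03, -2.41994222e-06]), 'tcp_pos': array([213.56126067, 613.89038838, 231.27263858]), 'tool_rot': array([-5.23466350e-01, -3.09766397e+00,  7.65123123e-05]), 'ft_force': array([-0.07537454,  1.02383127,  0.29309766]), 'ft_torque': array([-0.01168407,  0.02796696, -0.0129442 ]), 'gripper_width': 85.42482619745043}
```

View pics/scene0.png

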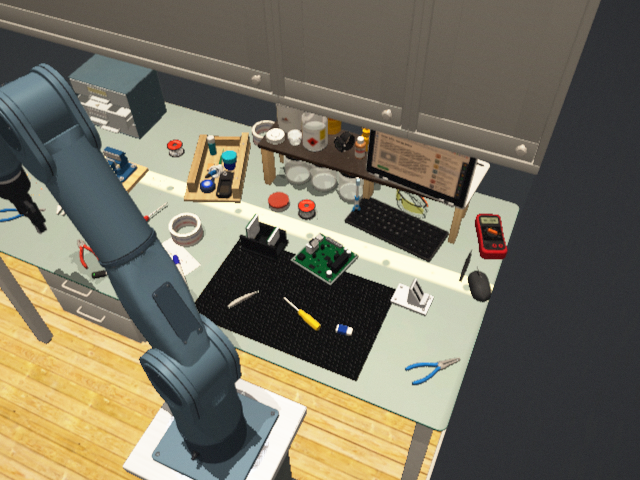

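View pics/top0.png

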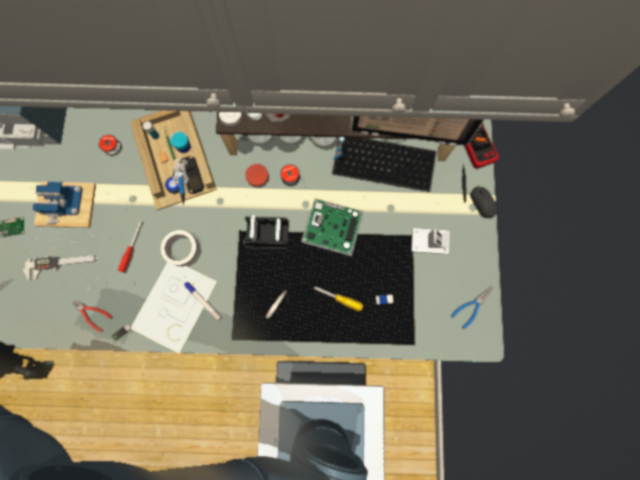

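```bash
python3 - <<'E'
import cv2,numpy as np
a=cv2.imread('pics/scene0.png');b=cv2.imread('pics/top0.png')
def cr(i,x0,y0,w,h,s):return cv2.resize(i[y0:y0+h,x0:x0+w],None,fx=s,fy=s,interpolation=cv2.INTER_CUBIC)
cv2.imwrite('pics/s_l.png',cr(a,225,200,140,95,5.6))
cv2.imwrite('pics/t_l.png',cr(b,235,190,135,75,5.9))
cv2.imwrite('pics/rest.png',np.vstack([cr(a,380,270,66,50,8)[:300],cr(b,400,220,66,36,8)[:290]]))
E
```

```text
(no output)
```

View pics/s_l.png

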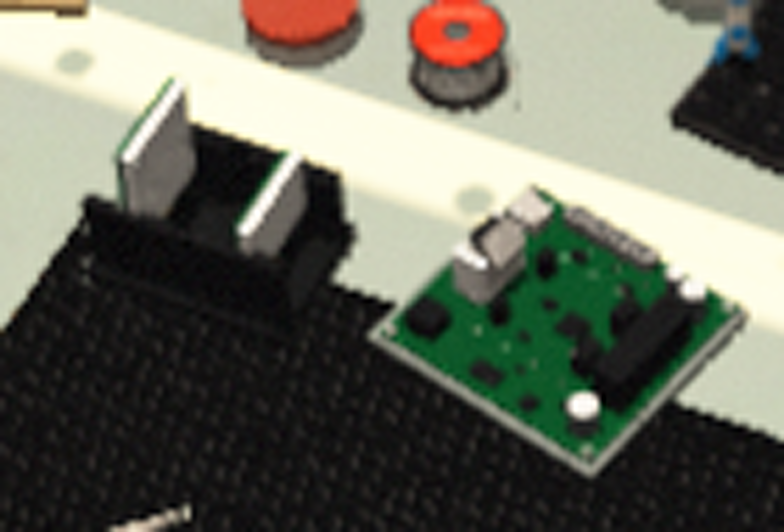

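View pics/t_l.png

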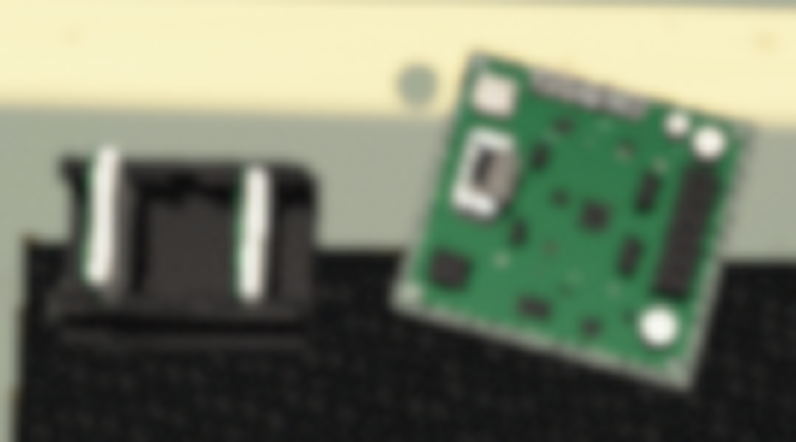

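View pics/rest.png

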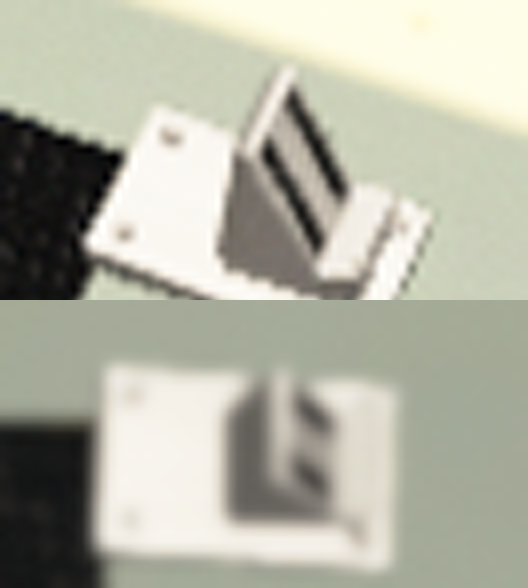

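```bash
cat > fitp.py <<'E'
from h import *
from scipy.optimize import least_squares
import pickle
C={n:optics.capture(n) for n in('scene','top')}
pickle.dump(C,open('C.pkl','wb'))
def w(p,X):
    c,s=np.cos(p[2]),np.sin(p[2]);return np.array([p[0]+c*X[0]-s*X[1],p[1]+s*X[0]+c*X[1],X[2]])
print(atz(C['top'],(331,226),9),atz(C['scene'],(326,259),9))
print(atz(C['top'],(265,232),20),atz(C['top'],(431,240),8))
# silhouettes
for q in('unit','rack','rest','module','spare'):
  for n in C:
    r=finder.masks_of(n,q)
    for k in r[:2]:
        m=k['pixels'];ys,xs=np.nonzero(m);print(q,n,round(k['confidence'],2),m.sum(),xs.min(),xs.max(),ys.min(),ys.max())
E
python3 fitp.py
python3 - <<'E'
import cv2,numpy as np
a=cv2.imread('pics/scene0.png');b=cv2.imread('pics/top0.png')
def cr(i,x0,y0,w,h,s,f):
    o=cv2.resize(i[y0:y0+h,x0:x0+w],None,fx=s,fy=s,interpolation=cv2.INTER_LANCZOS4)
    for k in range(0,w,5): cv2.line(o,(int((k+.5)*s),0),(int((k+.5)*s),4 if k%10 else 12),(0,0,255),1)
    for k in range(0,h,5): cv2.line(o,(0,int((k+.5)*s)),(4 if k%10 else 12,int((k+.5)*s)),(0,0,255),1)
    cv2.imwrite('pics/'+f,o)
cr(b,300,195,66,64,12,'z1.png');cr(a,285,225,80,64,10,'z2.png')
E
```

```text
[570.16664553 -13.6838854    9.        ] [566.21561467 -23.18898492   9.        ]
[545.34516977 166.85455461  20.        ] [ 538.76336659 -290.53875225    8.        ]
unit scene 0.97 1881 292 357 232 283
unit top 0.9 2335 303 361 199 254
rack scene 0.77 970 240 288 223 260
rack top 0.71 1014 244 287 217 249
rest scene 0.73 902 391 433 278 314
rest scene 0.17 160 228 256 291 307
rest top 0.74 833 412 448 229 253
rest top 0.65 2367 302 362 199 255
module scene 0.68 241 246 259 214 237
module scene 0.63 1830 292 357 233 283
module top 0.48 155 249 256 217 241
spare top 0.63 110 275 280 219 241
spare top 0.48 834 412 448 229 253
```

View pics/z1.png

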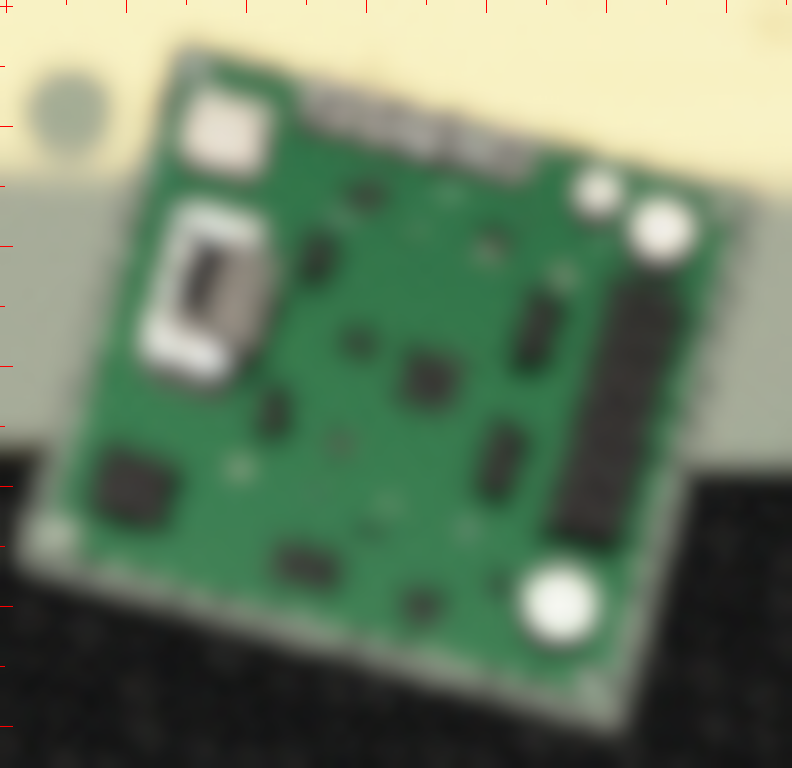

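View pics/z2.png

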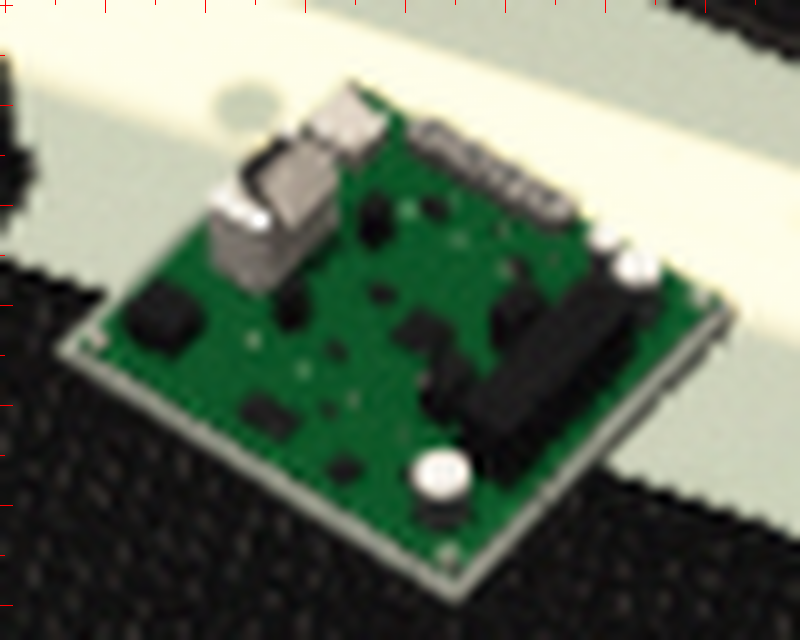

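```bash
cat > fitu.py <<'E'
from h import *
from scipy.optimize import least_squares
import pickle
C=pickle.load(open('C.pkl','rb'))
def w(p,X):
    c,s=np.cos(p[2]),np.sin(p[2]);return np.array([p[0]+c*X[0]-s*X[1],p[1]+s*X[0]+c*X[1],X[2]])
T=lambda X,Y:(X/12-.5+300,Y/12-.5+195)
S=lambda X,Y:(X/10-.5+285,Y/10-.5+225)
zb=6
# base corners order: (-x,+y),(+x,+y),(+x,-y),(-x,-y)
base={'top':[T(182,40),T(752,190),T(625,735),T(15,565)],'scene':[None,S(735,312),S(455,603),S(58,348)]}
lip={'top':[((35.5,30,34.5),T(625,268)),((35.5,-30,34.5),T(548,535))],
 'scene':[((35.5,-30,34.5),S(465,398)),((35.5,30,34.5),S(608,275))]}
hous={'top':[((-43,18,40),T(270,212)),((-43,-18,40),T(228,385))],'scene':[]}
def res(p,cams):
    r=[]
    for n in cams:
        for (sx,sy),q in zip([(-1,1),(1,1),(1,-1),(-1,-1)],base[n]):
            if q is None: continue
            r+=list(proj(C[n],w(p,(p[3]+sx*71,p[4]+sy*66,zb)))-q)
        for X,q in lip[n]+hous[n]: r+=list(proj(C[n],w(p,X))-q)
    return np.array(r)
for cams in(['top'],['scene'],['top','scene']):
    s=least_squares(res,[570,-14,np.radians(-105),0,0],args=(cams,),loss='soft_l1')
    print(cams,s.x.round(2),np.degrees(s.x[2]).round(2),'\n',res(s.x,cams).reshape(-1,2).round(1).tolist())
np.save('unit.npy',s.x)
E
python3 fitu.py
```

```text
['top'] [ 5.6916e+02 -2.5510e+01 -1.8100e+00 -8.2800e+00 -5.1000e-01] -103.9 
 [[-0.6, -0.2], [0.8, 0.3], [-0.6, -0.3], [0.4, 0.2], [-0.5, 0.6], [0.2, -1.0], [0.1, 1.3], [0.1, -0.7]]
['scene'] [573.56 -26.82  -1.83 -10.04  -4.5 ] -104.88 
 [[0.5, -0.2], [-0.5, 0.1], [0.0, 0.1], [0.4, 0.5], [-0.5, -0.5]]
['top', 'scene'] [570.55 -25.9   -1.82  -9.12  -1.96] -104.12 
 [[-0.7, -0.4], [0.5, 0.4], [-1.0, -0.3], [0.1, 0.0], [-0.4, 0.1], [0.3, -1.4], [0.3, 0.8], [0.2, -1.3], [0.6, -0.2], [-0.0, 0.4], [0.1, 0.7], [-0.1, 1.1], [-1.2, 0.0]]
```

```bash
python3 - <<'E'
import cv2,numpy as np
a=cv2.imread('pics/scene0.png');b=cv2.imread('pics/top0.png')
def cr(i,x0,y0,w,h,s,f):
    o=cv2.resize(i[y0:y0+h,x0:x0+w],None,fx=s,fy=s,interpolation=cv2.INTER_LANCZOS4)
    cv2.imwrite('pics/'+f,np.clip(o.astype(float)**.75*4,0,255).astype('uint8'))
cr(b,238,208,56,46,14,'z3.png');cr(a,235,205,60,60,10,'z4.png')
cr(b,405,220,50,40,14,'z5.png');cr(a,385,270,55,50,12,'z6.png')
E
```

```text
(no output)
```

View pics/z3.png

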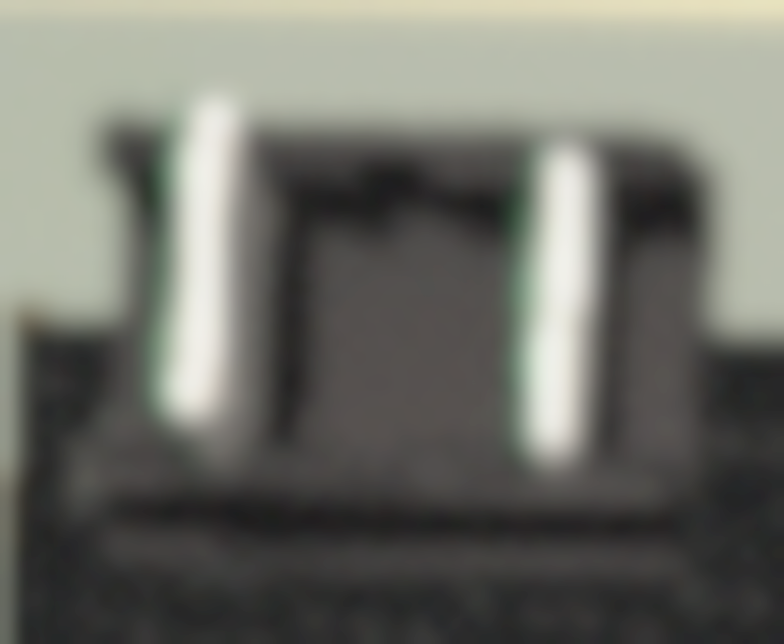

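View pics/z4.png

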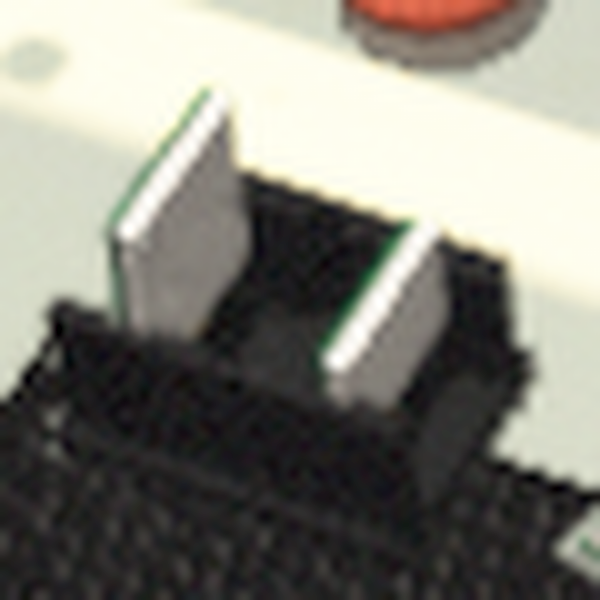

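View pics/z5.png

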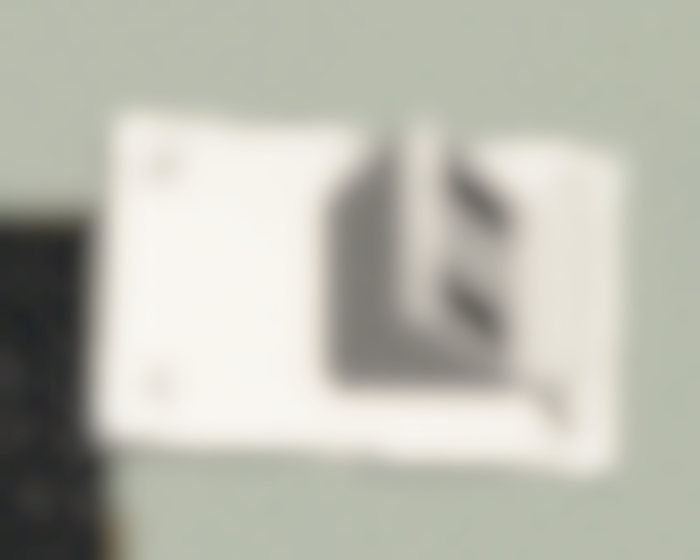

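View pics/z6.png

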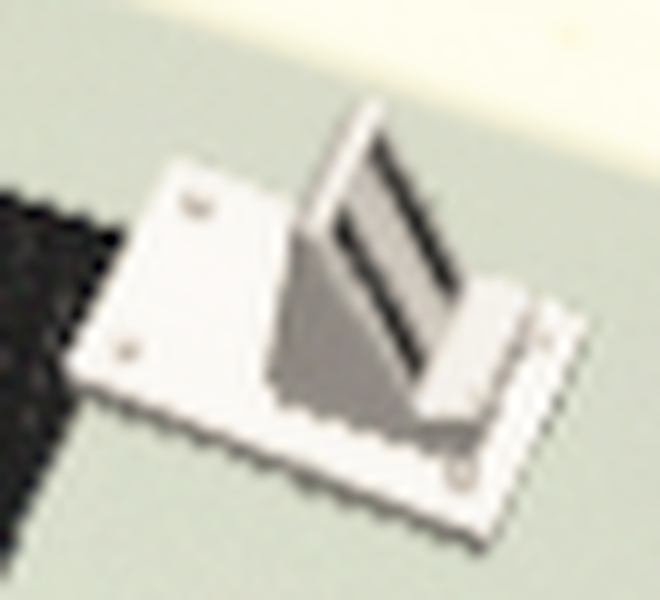

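```bash
cat > fitr.py <<'E'
from h import *
from scipy.optimize import least_squares
import pickle
C=pickle.load(open('C.pkl','rb'))
def w(p,X):
    c,s=np.cos(p[2]),np.sin(p[2]);return np.array([p[0]+c*X[0]-s*X[1],p[1]+s*X[0]+c*X[1],X[2]])
def M(k,x0,y0): return lambda X,Y:np.array((X/k-.5+x0,Y/k-.5+y0))
T=M(14,405,220);S=M(12,385,270);T2=M(14,238,208);S2=M(10,235,205)
rest={'top':[((-50,32,8),T(110,110)),((50,32,8),T(632,150)),((50,-32,8),T(612,478)),((-50,-32,8),T(88,440))],
'scene':[((-50,32,8),S(175,155)),((50,32,8),S(588,320)),((50,-32,8),S(482,545)),((-50,-32,8),S(65,358))]}
mod={'top':[((-5,29,96),T2(172,97)),((5,29,96),T2(240,95)),((5,-29,96),T2(222,425)),((-5,-29,96),T2(152,420))],
'scene':[((-5,29,96),S2(205,88)),((5,29,96),S2(230,95)),((5,-29,96),S2(130,242)),((-5,-29,96),S2(110,228))]}
def res(p,D,cams): return np.concatenate([proj(C[n],w(p,X))-q for n in cams for X,q in D[n]])
for nm,D,g in(('rest',rest,[538,-280,-1.6]),('mod',mod,[545,190,-1.6])):
  for cams in(['top'],['scene'],['top','scene']):
    s=least_squares(res,g,args=(D,cams),loss='soft_l1')
    print(nm,cams,s.x.round(1),np.degrees(s.x[2]).round(2),res(s.x,D,cams).reshape(-1,2).round(1).tolist())
  np.save(nm+'.npy',s.x)
  if nm=='rest':
    print('foot',w(s.x,(26,0,22)),'slope top px',[proj(C[n],w(s.x,(-3,y,72.2))).round(1).tolist() for n in C for y in(-19,19)], [T(410,330),S(320,238),S(378,100)])
E
python3 fitr.py
```

```text
rest ['top'] [ 537.4 -288.3   -1.6] -93.3 [[0.3, 0.3], [-1.0, 0.5], [-0.2, -0.2], [0.8, -0.6]]
rest ['scene'] [ 538.1 -286.8   -1.6] -93.81 [[0.1, 0.0], [0.1, 0.3], [-0.0, -0.6], [-0.3, 0.2]]
rest ['top', 'scene'] [ 537.6 -287.4   -1.6] -93.56 [[-0.0, 0.2], [-1.3, 0.5], [-0.6, -0.3], [0.4, -0.8], [0.2, 0.3], [0.3, 0.5], [0.3, -0.5], [-0.1, 0.5]]
foot [ 536.007039   -313.37366096   22.        ] slope top px [[410.6, 289.0], [416.2, 278.4], [434.4, 242.4], [435.0, 228.3]] [array([433.78571429, 243.07142857]), array([411.16666667, 289.33333333]), array([416.        , 277.83333333])]
mod ['top'] [543.3 192.6  -1.6] -89.89 [[0.5, 0.6], [-0.5, 0.8], [-0.5, -0.8], [0.6, -0.6]]
mod ['scene'] [543.5 194.2  -1.6] -89.48 [[-0.3, -0.1], [0.3, 0.2], [0.6, -0.2], [-0.6, 0.1]]
mod ['top', 'scene'] [543.3 193.3  -1.6] -89.66 [[0.2, 0.6], [-0.8, 0.8], [-0.7, -0.8], [0.4, -0.6], [-0.0, 0.0], [0.6, 0.4], [0.8, -0.1], [-0.4, 0.2]]
```

```bash
cat > go.py <<'E'
from h import *
def st():
    s=sensors.read_state();R=cv2.Rodrigues(np.array(s['tool_rot']))[0]
    return s,R
def delta(x,y,z,az=None):
    s,R=st();d=R.T@(np.array([x,y,z])-s['tcp_pos'])
    a=np.degrees(np.arctan2(R[1,1],R[0,1]));yaw=None if az is None else (a-az+180)%360-180
    return d.round(1),yaw
def info():
    s,R=st();print('t',round(s['time'],2),'tcp',s['tcp_pos'].round(1),'az_y',np.degrees(np.arctan2(R[1,1],R[0,1])).round(2),'F',s['ft_force'].round(1),'T',s['ft_torque'].round(2),'w',round(s['gripper_width'],1))
E
python3 -c "
from go import *
info();print(delta(543.3,193.4,180,0.3))"
```

```text
t 2.0 tcp [213.6 613.9 231.3] az_y 70.82 F [ 0.3  0.6 -0.5] T [-0.01  0.   -0.  ] w 85.2
(array([-449.6, -288.9,   51.3]), np.float64(70.52078166339462))
```

Emit:
drive_tool([
  [[-449.6,-288.9,51.3],70.5,1],
  [[-449.6,-288.9,51.3],70.5,1],
  [[-449.6,-288.9,51.3],70.5,1],
  [[-449.6,-288.9,51.3],70.5,1],
  [[-449.6,-288.9,51.3],70.5,1],
  [[-449.6,-288.9,51.3],70.5,1],
  [[-449.6,-288.9,51.3],70.5,1],
  [[-449.6,-288.9,51.3],70.5,1],
  [[-449.6,-288.9,51.3],70.5,1],
  [[-449.6,-288.9,51.3],70.5,1],
  [[-449.6,-288.9,51.3],70.5,1],
  [[-449.6,-288.9,51.3],70.5,1],
  [[-449.6,-288.9,51.3],70.5,1],
  [[-449.6,-288.9,51.3],70.5,1],
  [[-449.6,-288.9,51.3],70.5,1],
  [[-449.6,-288.9,51.3],70.5,1],
  [[-449.6,-288.9,51.3],70.5,1],
  [[-449.6,-288.9,51.3],70.5,1],
])

```text
time: 3.5
tcp_pos: [542.5, 195.1, 180.1]
tool_rot: [-2.212, -2.23, -0.0]
ft_force: [0.2, -0.3, 0.2]
gripper_width: 85.5
```

```bash
python3 - <<'E'
from go import *
info()
a=snap('scene','s1.png')['img'];b=snap('top','t1.png')['img']
cv2.imwrite('pics/m1.png',np.hstack([cv2.resize(a[150:300,190:330],None,fx=2.8,fy=2.8),cv2.resize(b[170:320,210:350],None,fx=2.8,fy=2.8)])[:,:,::-1])
info();print(delta(543.3,193.4,90,0.3))
E
```

```text
t 3.5 tcp [542.5 195.1 180.1] az_y 0.48 F [ 0.2 -0.3  0.2] T [-0.03  0.01  0.02] w 85.5
t 3.6 tcp [542.7 194.7 180.1] az_y 0.45 F [-0.3  0.2 -0.3] T [-0.03  0.03  0.  ] w 85.3
(array([-1.3,  0.6, 90.1]), np.float64(0.14712724125806176))
```

View pics/m1.png

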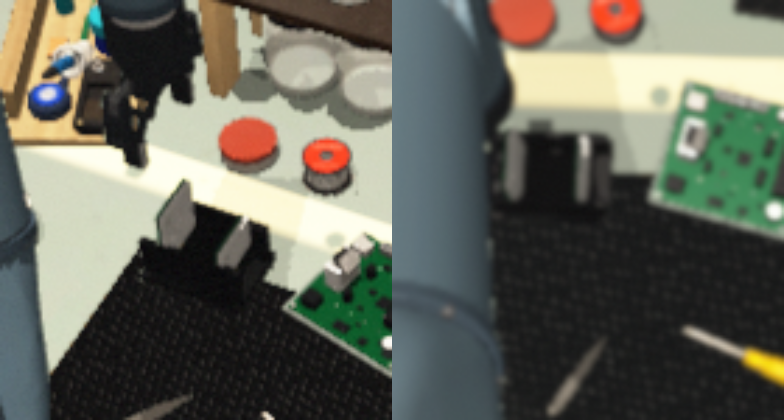

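Emit:
drive_tool([
  [[0,0,35],0,1],
  [[0,0,65],0,1],
  [[0,0,75],0,1],
  [[0,0,75],0,1],
])

```text
time: 3.93
tcp_pos: [541.1, 193.2, 102.7]
tool_rot: [-2.213, -2.227, 0.008]
ft_force: [-0.3, 0.4, -0.2]
gripper_width: 84.8
```

```bash
python3 - <<'E'
from go import *
info()
c=snap('scene','s2.png');a=c['img']
cv2.imwrite('pics/m2.png',cv2.resize(a[170:280,200:310],None,fx=5,fy=5,interpolation=cv2.INTER_CUBIC)[:,:,::-1])
for q in([543.3,193.4,105],[572.3,193.4,105],[514.3,193.4,105]): print(((proj(c,q)-[200,170])*5).round())
info()
E
```

```text
t 3.93 tcp [541.1 193.2 102.7] az_y 0.37 F [-0.3  0.4 -0.2] T [-0.04  0.04 -0.  ] w 84.8
[257. 244.]
[281. 209.]
[231. 279.]
t 3.98 tcp [542.6 193.4 104.6] az_y 0.35 F [0.4 0.2 0.2] T [-0.03  0.   -0.05] w 85.3
```

View pics/m2.png

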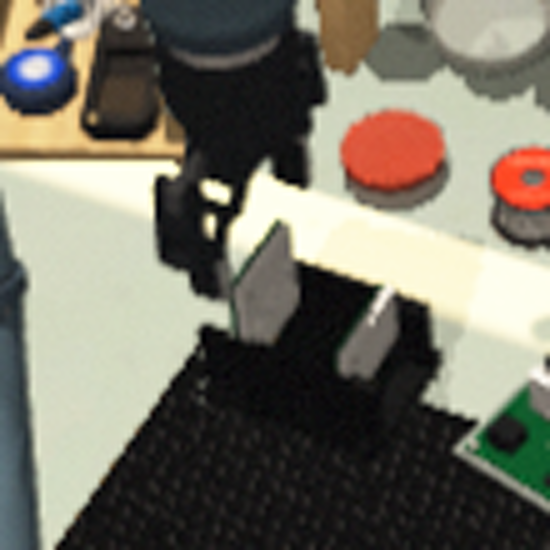

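Emit:
drive_tool([
  [[0,0,20],0,1],
  [[0,0,35],0,1],
  [[0,0,43],0,1],
  [[0,0,47],0,1],
  [[0,0,47],0,1],
  [[0,0,47],0,1],
])

```text
time: 4.48
tcp_pos: [544.1, 193.6, 59.1]
tool_rot: [2.215, 2.227, 0.002]
ft_force: [-0.5, 0.5, 0.6]
gripper_width: 85.2
```

```bash
python3 -c "
from go import *
info()"
```

```text
t 4.48 tcp [544.1 193.6  59.1] az_y 0.32 F [-0.5  0.5  0.6] T [ 0.01 -0.01  0.02] w 85.2
```

Emit:
drive_tool([
  [[0,0,0],0,0.4],
  [[0,0,0],0,0.3],
  [[0,0,0],0,0.2],
  [[0,0,0],0,0.1],
  [[0,0,0],0,0],
  [[0,0,0],0,0],
  [[0,0,0],0,-0.2],
  [[0,0,0],0,-0.2],
], squeeze=40)

```text
time: 5.15
tcp_pos: [543.9, 193.6, 58.9]
tool_rot: [2.215, 2.227, 0.002]
ft_force: [-2.0, 0.7, 5.6]
gripper_width: 57.4
```

```bash
python3 -c "
from go import *
info()"
```

```text
t 5.15 tcp [543.9 193.6  58.9] az_y 0.32 F [-2.   0.7  5.6] T [-0.01  0.34  0.06] w 57.4
```

Emit:
drive_tool([
  [[0,0,-8],0,-0.2],
  [[0,0,-20],0,-0.2],
  [[0,0,-40],0,-0.2],
  [[0,0,-65],0,-0.2],
  [[0,0,-90],0,-0.2],
  [[0,0,-110],0,-0.2],
  [[0,0,-120],0,-0.2],
  [[0,0,-120],0,-0.2],
  [[0,0,-120],0,-0.2],
])

```text
time: 5.9
tcp_pos: [543.1, 193.4, 178.1]
tool_rot: [-2.215, -2.228, -0.0]
ft_force: [0.2, -0.1, -2.0]
gripper_width: 57.4
```

```bash
python3 - <<'E'
from go import *
info()
c=snap('scene','s3.png');a=c['img']
cv2.imwrite('pics/m3.png',cv2.resize(a[150:280,190:320],None,fx=4.6,fy=4.6,interpolation=cv2.INTER_CUBIC)[:,:,::-1])
info()
E
```

```text
t 5.9 tcp [543.1 193.4 178.1] az_y 0.33 F [ 0.2 -0.1 -2. ] T [-0.    0.02  0.01] w 57.4
t 5.95 tcp [542.5 193.2 177.1] az_y 0.33 F [ 0.  -0.1 -1.1] T [ 0.03  0.05 -0.01] w 57.7
```

View pics/m3.png

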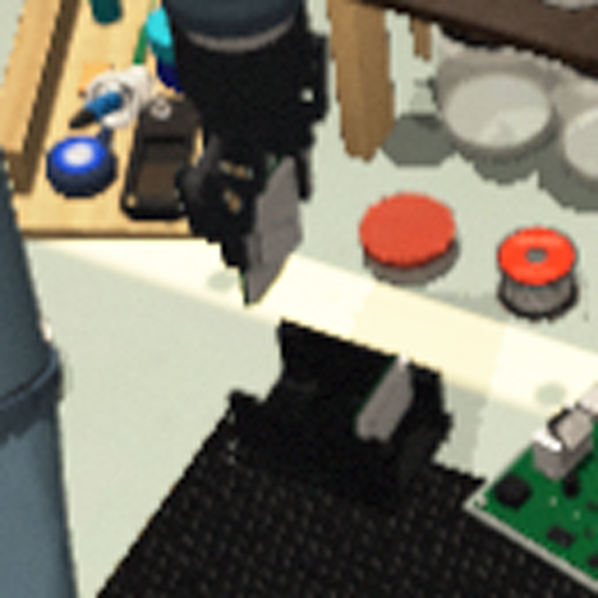

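```bash
cat > rest.py <<'E'
from go import *
p=np.load('rest.npy');yaw=p[2]
xr=np.array([np.cos(yaw),np.sin(yaw),0]);yr=np.array([-np.sin(yaw),np.cos(yaw),0])
foot=p[0]*np.array([1,0,0])+p[1]*np.array([0,1,0])+26*xr+np.array([0,0,22])
az=np.degrees(np.arctan2(yr[1],yr[0]))
def pose(th,s,h=25,ex=0,ez=0):
    t=np.radians(th); g=foot+xr*(-s*np.cos(t)+5*np.sin(t)+ex)+np.array([0,0,s*np.sin(t)+5*np.cos(t)-h+ez]); return g
E
python3 - <<'E'
from rest import *
info();print('az',az,foot)
A=pose(90,71,25,5,40);print(A)
cmd=np.array([543.3,193.4,178]);a=np.radians(0.3)
# tool x=(-sin? ) frame: y=(cos a,sin a), z down, x=y x z
y=np.array([np.cos(a),np.sin(a),0]);z=np.array([0,0,-1.]);x=np.cross(y,z);R=np.stack([x,y,z],1)
print((R.T@(A-cmd)).round(1),0.3-az)
E
```

```text
t 5.95 tcp [542.5 193.2 177.1] az_y 0.33 F [ 0.  -0.1 -1.1] T [ 0.03  0.05 -0.01] w 57.7
az -3.5621674886893873 [ 536.007039   -313.37366096   22.        ]
[ 535.38572393 -323.35434067  108.        ]
[-516.7  -10.6   70. ] 3.862167488689387
```

Emit:
drive_tool([
  [[-15,-0.3,0],0.3,-0.2],
  [[-45,-1,0],0.6,-0.2],
  [[-85,-2,0],1,-0.2],
  [[-125,-2.5,0],1.3,-0.2],
  [[-165,-3.3,0],1.6,-0.2],
  [[-205,-4.1,0],2,-0.2],
  [[-245,-5,0],2.3,-0.2],
  [[-285,-5.8,0],2.6,-0.2],
  [[-325,-6.6,0],3,-0.2],
  [[-365,-7.4,0],3.3,-0.2],
  [[-405,-8.2,0],3.6,-0.2],
  [[-440,-9,0],3.9,-0.2],
  [[-470,-9.6,0],3.9,-0.2],
  [[-495,-10.1,0],3.9,-0.2],
  [[-510,-10.5,10],3.9,-0.2],
  [[-516.7,-10.6,30],3.9,-0.2],
  [[-516.7,-10.6,50],3.9,-0.2],
  [[-516.7,-10.6,65],3.9,-0.2],
  [[-516.7,-10.6,70],3.9,-0.2],
  [[-516.7,-10.6,70],3.9,-0.2],
])

```text
time: 7.62
tcp_pos: [533.3, -323.1, 105.6]
tool_rot: [-2.287, -2.147, 0.003]
ft_force: [-0.7, 0.5, -1.0]
gripper_width: 57.3
```

```bash
python3 - <<'E'
from go import *
info()
c=snap('scene','s4.png');a=c['img'];b=snap('top','t4.png')['img']
f=lambda i,x,y:cv2.resize(i[y:y+90,x:x+80],None,fx=5,fy=5,interpolation=cv2.INTER_CUBIC)
cv2.imwrite('pics/m4.png',np.hstack([f(a,370,240),f(b,395,195)])[:,:,::-1])
info()
E
```

```text
t 7.62 tcp [ 533.3 -323.1  105.6] az_y -3.63 F [-0.7  0.5 -1. ] T [-0.02  0.02 -0.02] w 57.3
t 7.72 tcp [ 535.3 -323.8  108.1] az_y -3.6 F [ 0.5  0.2 -1.7] T [-0.02 -0.01  0.04] w 57.5
```

View pics/m4.png

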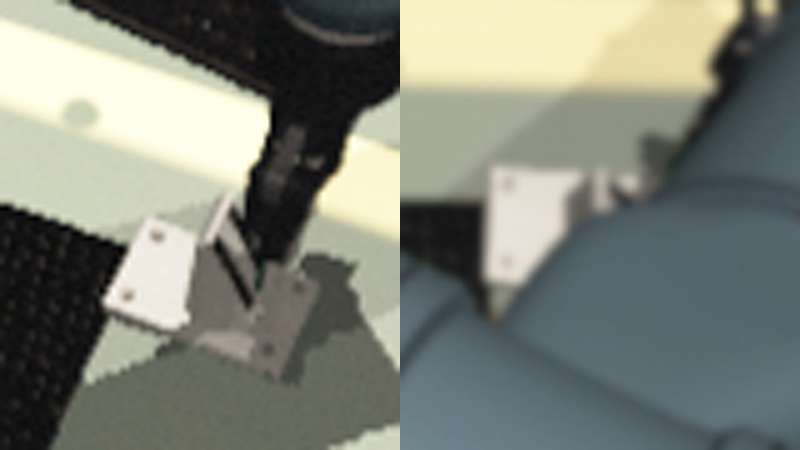

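Emit:
drive_tool([
  [[0,0,12],0,-0.2],
  [[0,0,25],0,-0.2],
  [[1,0,32],0,-0.2],
  [[3,0,35],0,-0.2],
  [[5,0,37],0,-0.2],
  [[5,0,37],0,-0.2],
  [[5,0,37],0,-0.2],
], squeeze=25)

```text
time: 8.3
tcp_pos: [535.8, -319.0, 71.2]
tool_rot: [2.289, 2.15, -0.001]
ft_force: [-1.0, -2.2, -1.2]
gripper_width: 57.4
```

```bash
python3 -c "
from go import *
info()"
```

```text
t 8.3 tcp [ 535.8 -319.    71.2] az_y -3.6 F [-1.  -2.2 -1.2] T [-0.48  0.3   0.02] w 57.4
```

Emit:
drive_tool([
  [[3,0,0.3],0,-0.2],
  [[6,0,0.7],0,-0.2],
  [[9,0,1.1],0,-0.2],
  [[12.4,0,1.5],0,-0.2],
  [[15,0,2],0,-0.2],
  [[15,0,2],0,-0.2],
])

```text
time: 8.8
tcp_pos: [537.3, -306.6, 70.9]
tool_rot: [2.287, 2.146, -0.003]
ft_force: [-1.8, -6.2, 5.5]
gripper_width: 57.9
```

```bash
python3 - <<'E'
from go import *
info()
c=snap('scene','s5.png');a=c['img']
f=lambda i,x,y:cv2.resize(i[y:y+80,x:x+80],None,fx=7,fy=7,interpolation=cv2.INTER_CUBIC)
cv2.imwrite('pics/m5.png',f(a,370,250)[:,:,::-1])
info()
E
```

```text
t 8.8 tcp [ 537.3 -306.6   70.9] az_y -3.64 F [-1.8 -6.2  5.5] T [-1.65  0.71  0.05] w 57.9
t 8.85 tcp [ 537.3 -306.7   70.9] az_y -3.65 F [-2.3 -6.3  5.6] T [-1.64  0.69  0.02] w 57.5
```

View pics/m5.png

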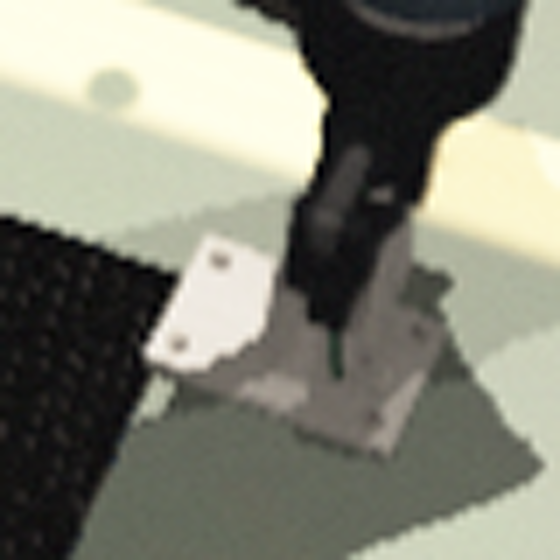

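Emit:
drive_tool([
  [[3,0,0.7],0,-0.2],
  [[6,0,1.4],0,-0.2],
  [[9.6,0,2],0,-0.2],
  [[9.6,0,2],0,-0.2],
])

```text
time: 9.18
tcp_pos: [538.2, -296.4, 68.8]
tool_rot: [2.287, 2.147, -0.001]
ft_force: [-1.9, -5.7, 6.5]
gripper_width: 57.4
```

```bash
python3 - <<'E'
from go import *
info()
c=snap('scene','s6.png');a=c['img']
f=lambda i,x,y:cv2.resize(i[y:y+60,x:x+60],None,fx=10,fy=10,interpolation=cv2.INTER_CUBIC)
g=f(a,385,265)[:,:,::-1].copy()
from rest import *
t=sensors.read_state()['tcp_pos']+np.array([0,0,25.])
print('grip rel foot', (t-foot)@xr,(t-foot)@yr,t[2])
for th,col in((60,(0,0,255)),(70,(0,255,255)),(80,(255,0,255)),(90,(255,0,0))):
    r=np.radians(th);mz=-xr*np.cos(r)+np.array([0,0,np.sin(r)]);mx=xr*np.sin(r)+np.array([0,0,np.cos(r)])
    P=[t-mx*5-29*yr+mz*(s-71) for s in(10,40)]
    q=[tuple(((proj(c,X)-[385,265]+.5)*10).astype(int).tolist()) for X in P];cv2.line(g,q[0],q[1],col,1)
cv2.imwrite('pics/m6.png',g)
E
```

```text
t 9.18 tcp [ 538.2 -296.4   68.8] az_y -3.63 F [-1.9 -5.7  6.5] T [-1.6   0.74  0.03] w 57.4
grip rel foot -16.949562710511593 1.0529650601933838 93.82485602925215
```

View pics/m6.png

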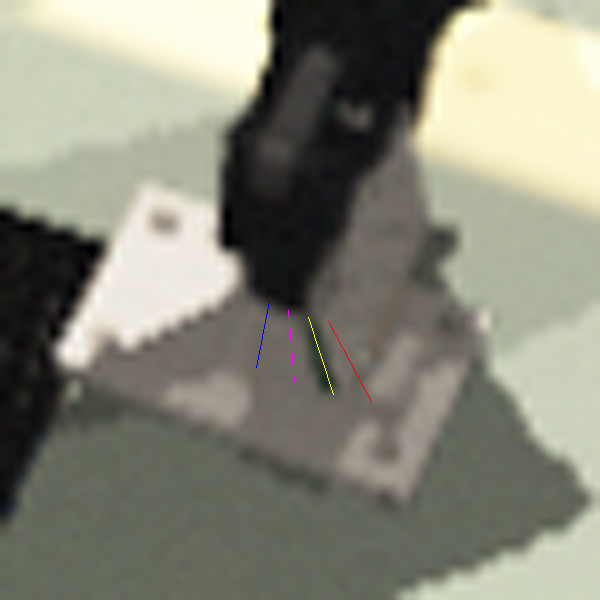

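Emit:
drive_tool([
  [[3,0,1.2],0,-0.2],
  [[6,0,2.4],0,-0.2],
  [[9,0,3.7],0,-0.2],
  [[12.4,0,5],0,-0.2],
  [[13,0,5.5],0,-0.2],
  [[13,0,5.5],0,-0.2],
])

```text
time: 9.73
tcp_pos: [539.4, -283.5, 63.4]
tool_rot: [2.287, 2.146, -0.0]
ft_force: [-1.3, -5.4, 7.3]
gripper_width: 57.8
```

```bash
cat > look.py <<'E'
from rest import *
def look(fn,s=71,h=25,ths=(50,60,70)):
    info()
    c=snap('scene',fn+'s.png');a=c['img']
    g=cv2.resize(a[260:320,385:445],None,fx=10,fy=10,interpolation=cv2.INTER_CUBIC)[:,:,::-1].copy()
    t=sensors.read_state()['tcp_pos']+np.array([0,0,h])
    print('grip rel foot', (t-foot)@xr,(t-foot)@yr,t[2])
    for th,col in zip(ths,((0,0,255),(0,255,255),(255,0,255))):
        r=np.radians(th);mz=-xr*np.cos(r)+np.array([0,0,np.sin(r)]);mx=xr*np.sin(r)+np.array([0,0,np.cos(r)])
        P=[t-mx*5-29*yr+mz*(k-s) for k in(10,40)]
        q=[tuple(((proj(c,X)-[385,260]+.5)*10).astype(int).tolist()) for X in P];cv2.line(g,q[0],q[1],col,1)
    cv2.imwrite('pics/'+fn+'.png',g)
E
python3 -c "
from look import *
look('m7')"
```

```text
t 9.73 tcp [ 539.4 -283.5   63.4] az_y -3.62 F [-1.3 -5.4  7.3] T [-1.44  0.48  0.02] w 57.8
grip rel foot -30.01155635289117 1.5635425614658058 88.41892956862057
```

View pics/m7.png

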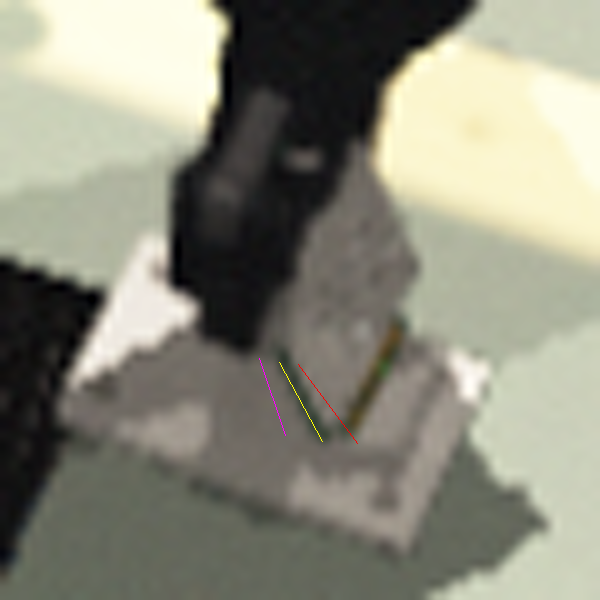

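Emit:
drive_tool([
  [[-0.5,0,1],0,-0.2],
  [[-1,0,2],0,-0.2],
  [[-1,0,2],0,-0.2],
  [[-1,0,2],0,-0.2],
])

```text
time: 10.12
tcp_pos: [539.9, -284.2, 62.1]
tool_rot: [2.286, 2.146, 0.001]
ft_force: [-2.5, -2.3, 11.9]
gripper_width: 57.6
```

```bash
python3 -c "
from look import *
look('m8')"
```

```text
t 10.12 tcp [ 539.9 -284.2   62.1] az_y -3.62 F [-2.5 -2.3 11.9] T [-1.14  0.66  0.09] w 57.6
grip rel foot -29.369669252578234 2.1130840825709254 87.0984873610055
```

View pics/m8.png

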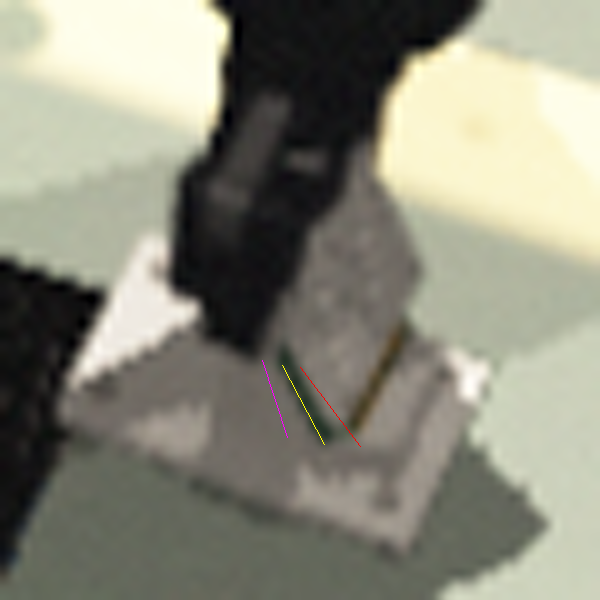

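Emit:
drive_tool([
  [[0,0,0],0,0.45],
  [[0,0,0],0,0.55],
  [[0,0,0],0,0.7],
  [[0,0,0],0,0.85],
  [[0,0,0],0,1],
  [[0,0,0],0,1],
  [[0,0,0],0,1],
])

```text
time: 10.75
tcp_pos: [538.1, -281.7, 59.4]
tool_rot: [-2.289, -2.151, -0.0]
ft_force: [0.4, 0.7, -0.8]
gripper_width: 85.4
```

```bash
python3 -c "
from look import *
look('m9')"
```

```text
t 10.75 tcp [ 538.1 -281.7   59.4] az_y -3.58 F [ 0.4  0.7 -0.8] T [-0.02 -0.   -0.01] w 85.4
grip rel foot -31.619449061756658 0.16161126654063984 84.4018735642835
```

View pics/m9.png

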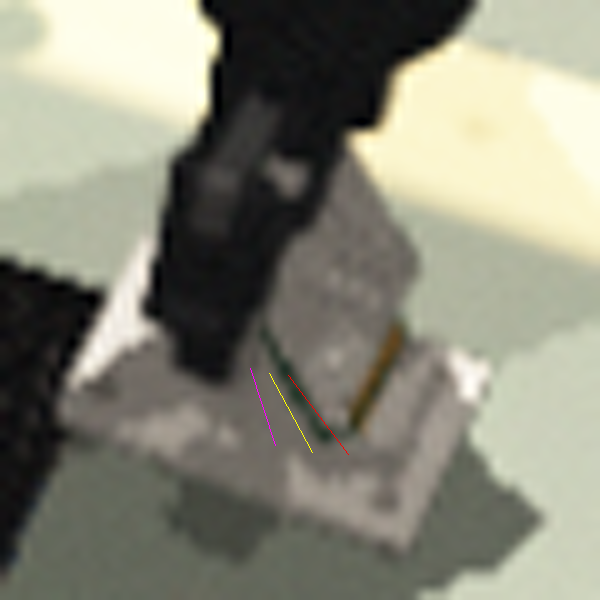

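Emit:
drive_tool([
  [[0,0,-20],0,1],
  [[0,0,-50],0,1],
  [[0,0,-85],0,1],
  [[0,0,-100],0,1],
  [[0,0,-100],0,1],
  [[0,0,-100],0,1],
])

```text
time: 11.3
tcp_pos: [538.7, -282.0, 160.2]
tool_rot: [2.289, 2.15, 0.002]
ft_force: [0.2, 0.4, 0.4]
gripper_width: 85.4
```

```bash
python3 - <<'E'
from rest import *
info()
c=snap('scene','s10.png');a=c['img'];info()
g=cv2.resize(a[260:320,385:445],None,fx=10,fy=10,interpolation=cv2.INTER_CUBIC)[:,:,::-1].copy()
mz=-xr*.5+np.array([0,0,.866]);mx=xr*.866+np.array([0,0,.5])
P=lambda x,y,z:foot+mx*(x+5)+yr*y+mz*z
def L(a,b,col=(0,255,255)):
    q=[tuple(((proj(c,X)-[385,260]+.5)*10).astype(int).tolist()) for X in(a,b)];cv2.line(g,q[0],q[1],col,1)
for x in(-5,5):
    for p,q in(((-29,10),(29,10)),((29,10),(29,84)),((29,84),(-29,84)),((-29,84),(-29,10))): L(P(x,*p),P(x,*q),(0,255,255) if x<0 else (255,0,255))
cv2.imwrite('pics/m10.png',g)
E
```

```text
t 11.3 tcp [ 538.7 -282.   160.2] az_y -3.58 F [0.2 0.4 0.4] T [0.01 0.01 0.02] w 85.4
t 11.35 tcp [ 537.9 -281.5  159. ] az_y -3.57 F [ 0.4 -0.2 -0.3] T [ 0.02 -0.03 -0.01] w 85.7
```

View pics/m10.png

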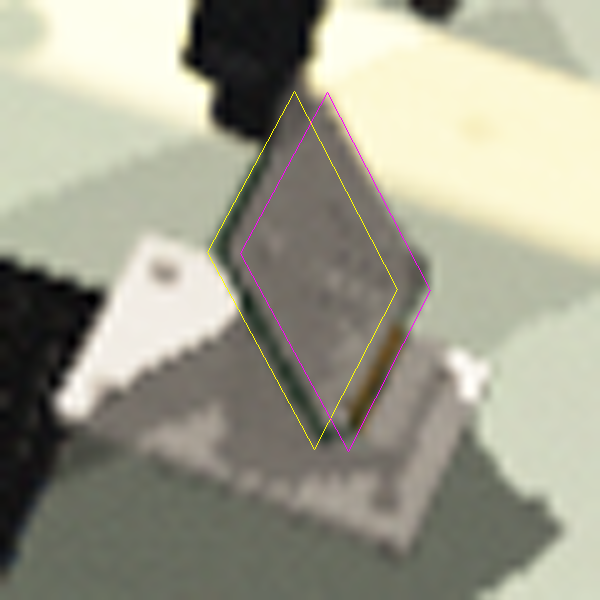

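Emit:
drive_tool([
  [[-4,2,25],0,1],
  [[-6.9,2,55],0,1],
  [[-6.9,2,80],0,1],
  [[-6.9,2,97],0,1],
  [[-6.9,2,105.8],0,1],
  [[-6.9,2,105.8],0,1],
  [[-6.9,2,105.8],0,1],
])

```text
time: 11.93
tcp_pos: [539.3, -288.9, 53.2]
tool_rot: [-2.289, -2.15, 0.001]
ft_force: [-0.2, 0.0, 0.4]
gripper_width: 85.5
```

Emit:
drive_tool([
  [[0,0,0],0,0.5],
  [[0,0,0],0,0.4],
  [[0,0,0],0,0.3],
  [[0,0,0],0,0.1],
  [[0,0,0],0,0],
  [[0,0,0],0,-0.2],
  [[0,0,0],0,-0.2],
], squeeze=40)

```text
time: 12.52
tcp_pos: [540.6, -289.3, 55.1]
tool_rot: [2.288, 2.15, 0.002]
ft_force: [-1.2, 1.2, 7.1]
gripper_width: 57.3
```

```bash
python3 -c "
from look import *
look('m11',58,21,(55,60,65))"
```

```text
t 12.52 tcp [ 540.6 -289.3   55.1] az_y -3.57 F [-1.2  1.2  7.1] T [0.19 0.22 0.07] w 57.3
grip rel foot -24.357273111720165 3.1607950705001873 76.06854861906322
```

View pics/m11.png

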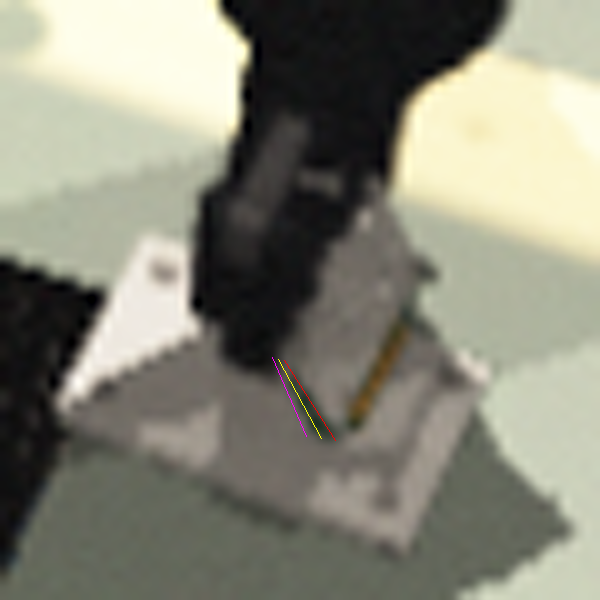

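Emit:
drive_tool([
  [[1.5,0,-6],0,-0.2],
  [[5,0,-15],0,-0.2],
  [[11,0,-26],0,-0.2],
  [[17,0,-36],0,-0.2],
  [[20.4,0,-41.3],0,-0.2],
  [[20.4,0,-41.3],0,-0.2],
  [[20.4,0,-41.3],0,-0.2],
])

```text
time: 13.15
tcp_pos: [541.4, -268.1, 95.5]
tool_rot: [2.288, 2.152, 0.001]
ft_force: [-0.3, 0.3, -1.5]
gripper_width: 57.2
```

```bash
python3 -c "
from look import *
look('m12',58,21,(55,60,65))"
```

```text
t 13.15 tcp [ 541.4 -268.1   95.5] az_y -3.53 F [-0.3  0.3 -1.5] T [ 0.05  0.02 -0.02] w 57.2
grip rel foot -45.22691903486907 2.1460683962612146 116.04397943298603
```

View pics/m12.png

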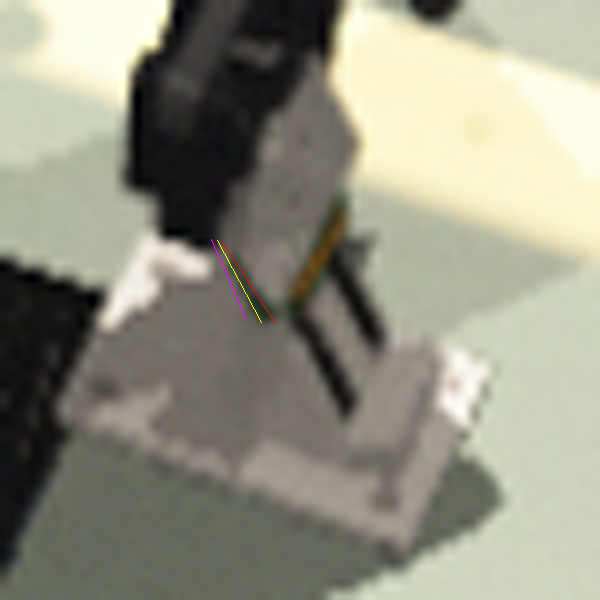

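Emit:
drive_tool([
  [[2.6,0,1.5],0,-0.2],
  [[5,0,2.8],0,-0.2],
  [[7.3,0,4],0,-0.2],
  [[9.6,0,5.4],0,-0.2],
  [[11.8,0,7],0,-0.2],
  [[13.9,0,8.7],0,-0.2],
  [[15.9,0,10.4],0,-0.2],
  [[17.8,0,12.4],0,-0.2],
  [[19.5,0,14.4],0,-0.2],
  [[21.2,0,16.5],0,-0.2],
  [[21.2,0,16.5],0,-0.2],
], squeeze=25)

```text
time: 14.12
tcp_pos: [542.6, -249.8, 79.3]
tool_rot: [2.289, 2.147, -0.002]
ft_force: [-2.1, -2.8, 9.0]
gripper_width: 57.5
```

```bash
python3 -c "
from look import *
look('m13',58,21,(25,35,45))"
```

```text
t 14.12 tcp [ 542.6 -249.8   79.3] az_y -3.65 F [-2.1 -2.8  9. ] T [-0.93  0.54 -0.04] w 57.5
grip rel foot -63.86393755547132 2.690140870416668 100.39601889494563
```

View pics/m13.png

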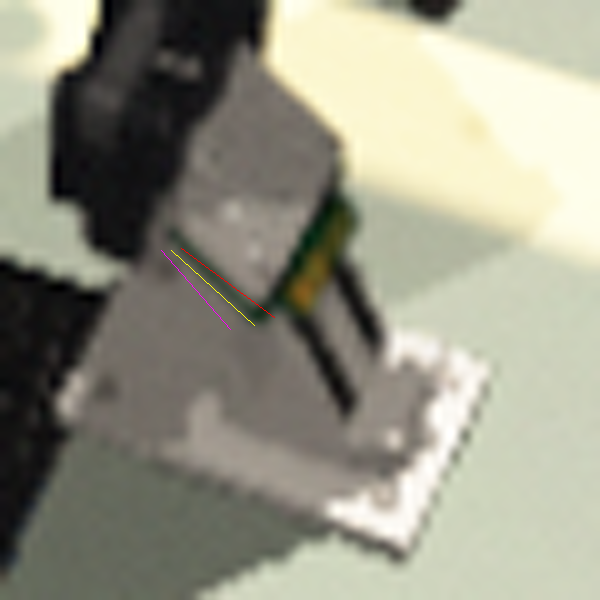

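Emit:
drive_tool([
  [[1.2,0,1.7],0,-0.2],
  [[2.3,0,3.3],0,-0.2],
  [[3.5,0,5.4],0,-0.2],
  [[4,0,6.5],0,-0.2],
  [[4,0,6.5],0,-0.2],
])

```text
time: 14.58
tcp_pos: [543.0, -244.9, 72.6]
tool_rot: [2.289, 2.148, -0.001]
ft_force: [-1.8, -1.6, 7.3]
gripper_width: 57.4
```

```bash
python3 -c "
from look import *
look('m14',58,21,(20,25,30))"
```

```text
t 14.58 tcp [ 543.  -244.9   72.6] az_y -3.63 F [-1.8 -1.6  7.3] T [-0.56  0.31 -0.01] w 57.4
grip rel foot -68.78109807477755 2.678373477153723 93.63066849883229
```

View pics/m14.png

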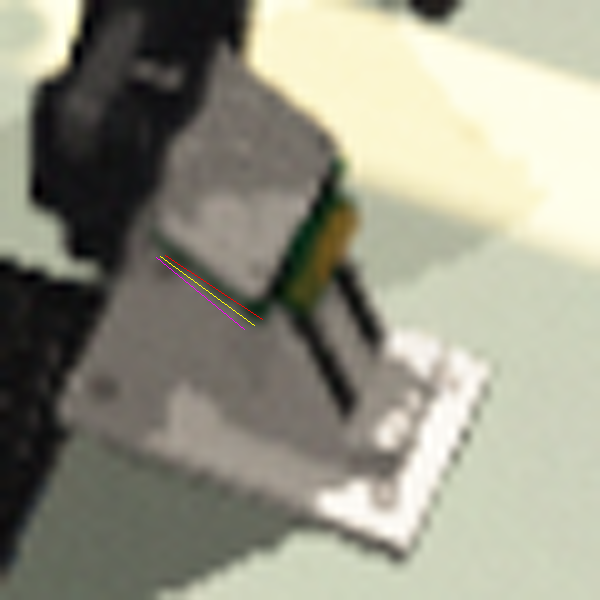

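```bash
cat > unit.py <<'E'
from rest import *
pu=np.array([570.0,-26.0,np.radians(-104.2)])
xu=np.array([np.cos(pu[2]),np.sin(pu[2]),0]);yu=np.array([-np.sin(pu[2]),np.cos(pu[2]),0]);O=np.array([pu[0],pu[1],0])
def U(x,y,z): return O+x*xu+y*yu+np.array([0,0,z])
def rel(cmd,a,X):
    a=np.radians(a);y=np.array([np.cos(a),np.sin(a),0]);z=np.array([0,0,-1.]);x=np.cross(y,z);R=np.stack([x,y,z],1)
    return (R.T@(X-cmd)).round(1)
def tcp_for(xt,zt,th,s=58,h=21,y=0):
    t=np.radians(th);return U(xt-s*np.cos(t)+5*np.sin(t),y,zt+s*np.sin(t)+5*np.cos(t)-h)
E
python3 - <<'E'
from unit import *
cmd=foot+xr*-70.3+yr*2;cmd[2]=72;print(cmd);info()
X=tcp_for(10,65,23);print(X,rel(cmd,az,X))
E
```

```text
[ 542.37101989 -243.33374557   72.        ]
t 14.63 tcp [ 543.  -244.9   72.6] az_y -3.63 F [-1.3 -0.9  7.2] T [-0.54  0.32  0.01] w 57.3
[580.16446506  14.16957481  71.26492972] [259.4  21.7   0.7]
```

Emit:
drive_tool([
  [[0,0,-8],0,-0.2],
  [[0,0,-20],0,-0.2],
  [[0,0,-40],0,-0.2],
  [[15,1,-55],0.5,-0.2],
  [[40,3,-60],1.5,-0.2],
  [[75,6,-60],3,-0.2],
  [[115,9.5,-60],4.5,-0.2],
  [[155,13,-60],6,-0.2],
  [[190,16,-60],7.5,-0.2],
  [[225,19,-60],9,-0.2],
  [[248,21,-50],10.6,-0.2],
  [[259.4,21.7,-35],10.6,-0.2],
  [[259.4,21.7,-20],10.6,-0.2],
  [[259.4,21.7,-10],10.6,-0.2],
  [[259.4,21.7,0],10.6,-0.2],
  [[259.4,21.7,0],10.6,-0.2],
  [[259.4,21.7,0],10.6,-0.2],
  [[259.4,21.7,0],10.6,-0.2],
], squeeze=50)

```text
time: 16.13
tcp_pos: [580.9, 13.3, 72.7]
tool_rot: [2.479, 1.928, 0.001]
ft_force: [0.6, 1.0, -1.3]
gripper_width: 57.3
```

```bash
cat > ulook.py <<'E'
from unit import *
def ulook(fn,th=23,s=58,h=21,show=True):
    info()
    out=[]
    for n,x0,y0 in(('scene',270,205),('top',290,185)):
        c=snap(n,fn+n+'.png')
        st_=sensors.read_state();t=np.array(st_['tcp_pos'])+np.array([0,0,h])
        g=cv2.resize(c['img'][y0:y0+75,x0:x0+75],None,fx=8,fy=8,interpolation=cv2.INTER_CUBIC)[:,:,::-1].copy()
        R=cv2.Rodrigues(np.array(st_['tool_rot']))[0];my=R[:,1];fx=-R[:,0]
        r=np.radians(th);mz=-fx*np.cos(r)+np.array([0,0,np.sin(r)]);mx=fx*np.sin(r)+np.array([0,0,np.cos(r)])
        P=lambda x,y,z:t+mx*x+my*y+mz*(z-s)
        def L(a,b,col):
            q=[tuple(((proj(c,X)-[x0,y0]+.5)*8).astype(int).tolist()) for X in(a,b)];cv2.line(g,q[0],q[1],col,1)
        for a,b in(((-29,10),(29,10)),((29,10),(29,84)),((29,84),(-29,84)),((-29,84),(-29,10)),((-18,10),(-18,0)),((-18,0),(18,0)),((18,0),(18,10))): L(P(-5,*a),P(-5,*b),(0,255,255))
        for a,b in(((-29,16),(29,16)),((29,16),(29,84)),((29,84),(-29,84)),((-29,84),(-29,16))): L(P(5,*a),P(5,*b),(255,0,255))
        for a,b in(((35.5,-30),(35.5,30)),((35.5,30),(46,30)),((46,30),(46,-30)),((46,-30),(35.5,-30))): L(U(*a,34.5),U(*b,34.5),(0,0,255))
        for a,b in(((-80,-66),(62,-66)),((62,-66),(62,66)),((62,66),(-80,66))): L(U(*a,6),U(*b,6),(255,255,0))
        out.append(g)
    cv2.imwrite('pics/'+fn+'.png',cv2.resize(np.hstack(out),(800,400),interpolation=cv2.INTER_AREA) if not show else out[0]); cv2.imwrite('pics/'+fn+'b.png',out[1])
    tip=P(-5,0,0)-O;print('tip in unit',(tip@xu).round(1),(tip@yu).round(1),tip[2].round(1),'az err',(np.degrees(np.arctan2(my[1],my[0]))-(np.degrees(pu[2])+90)).round(2))
E
python3 -c "
from ulook import *
ulook('m15')"
```

```text
t 16.13 tcp [580.9  13.3  72.7] az_y -14.25 F [ 0.6  1.  -1.3] T [ 0.   -0.01  0.04] w 57.3
tip in unit 10.3 1.0 66.6 az err -0.03
```

View pics/m15.png

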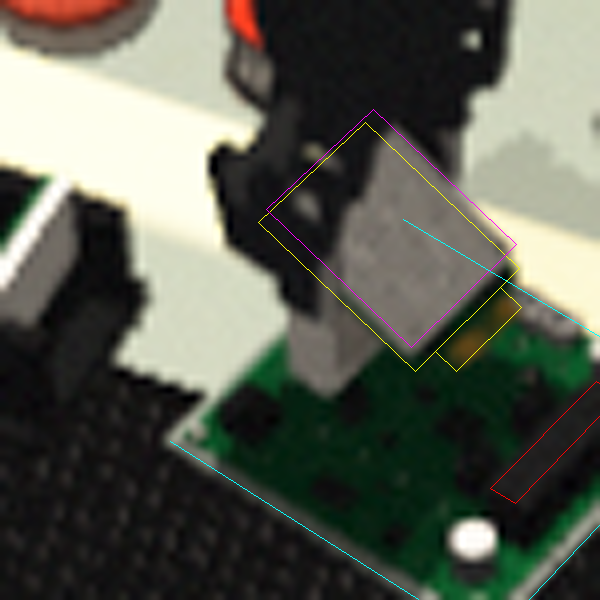

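View pics/m15b.png

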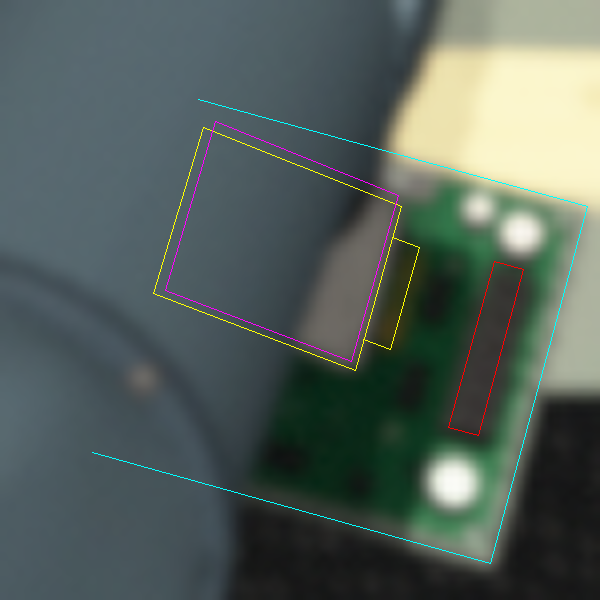

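Emit:
drive_tool([
  [[-3,0,10],0,-0.2],
  [[-7,0,22],0,-0.2],
  [[-10,0,30],0,-0.2],
  [[-10,0,34],0,-0.2],
  [[-10,0,34],0,-0.2],
  [[-10,0,34],0,-0.2],
  [[-10,0,34],0,-0.2],
])

```text
time: 16.82
tcp_pos: [578.3, 4.6, 38.1]
tool_rot: [2.478, 1.93, 0.0]
ft_force: [-0.1, 1.2, -1.5]
gripper_width: 56.9
```

```bash
python3 -c "
from ulook import *
ulook('m16')"
```

```text
t 16.82 tcp [578.3   4.6  38.1] az_y -14.17 F [-0.1  1.2 -1.5] T [ 0.   -0.04  0.04] w 56.9
tip in unit 19.7 0.7 32.1 az err 0.04
```

View pics/m16.png

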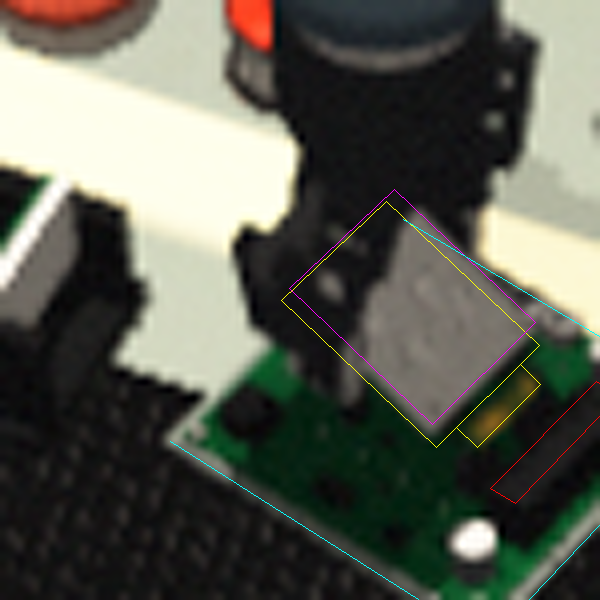

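View pics/m16b.png

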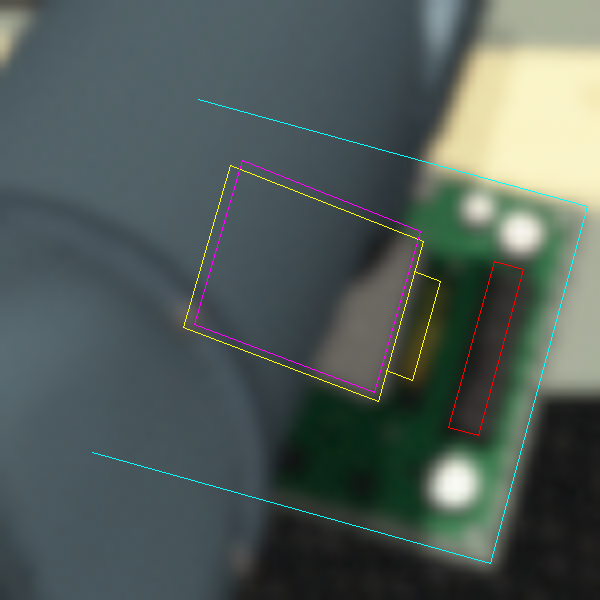

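Emit:
drive_tool([
  [[-3,-1,1.3],0,-0.2],
  [[-6,-1,2.5],0,-0.2],
  [[-9,-1,3.8],0,-0.2],
  [[-12,-1,5.1],0,-0.2],
  [[-15,-1,6.4],0,-0.2],
  [[-15,-1,6.4],0,-0.2],
  [[-15,-1,6.4],0,-0.2],
])

```text
time: 17.5
tcp_pos: [573.2, -10.2, 31.5]
tool_rot: [-2.479, -1.93, 0.0]
ft_force: [0.3, 0.4, -0.9]
gripper_width: 57.1
```

```bash
python3 -c "
from ulook import *
ulook('m17')"
```

```text
t 17.5 tcp [573.2 -10.2  31.5] az_y -14.21 F [ 0.3  0.4 -0.9] T [ 0.1  -0.01 -0.05] w 57.1
tip in unit 34.8 -0.6 25.3 az err 0.02
```

View pics/m17.png

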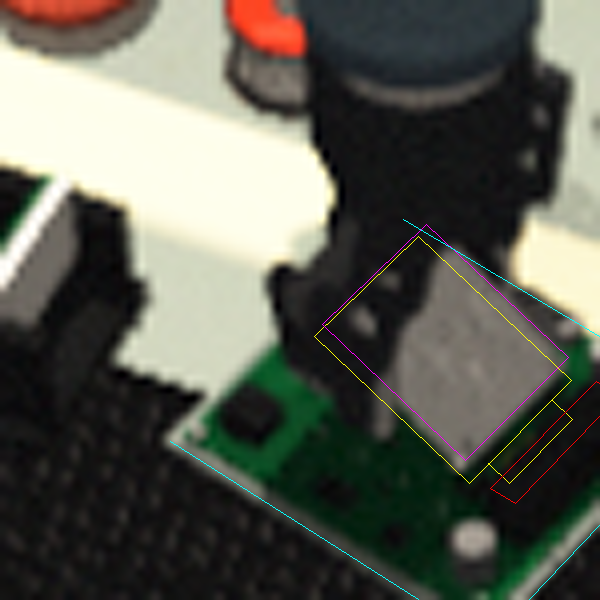

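View pics/m17b.png

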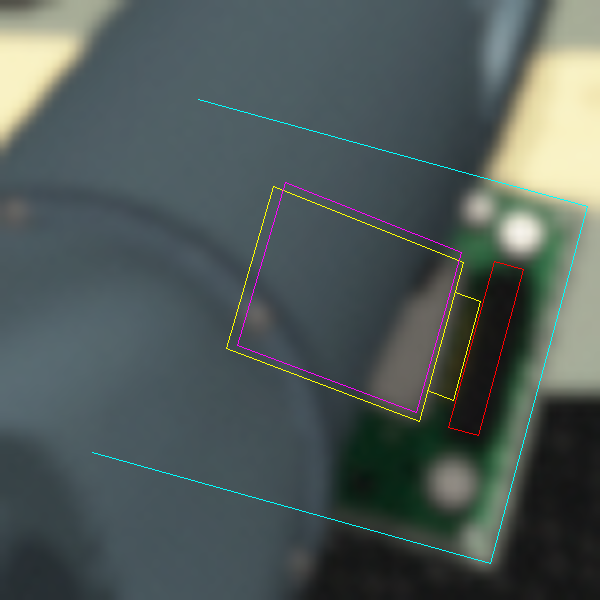

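Emit:
drive_tool([
  [[-2,0,0.9],0,-0.2],
  [[-4,0,1.7],0,-0.2],
  [[-6,0,2.6],0,-0.2],
  [[-7,0,3],0,-0.2],
  [[-7,0,3],0,-0.2],
  [[-7,0,3],0,-0.2],
])

```text
time: 18.1
tcp_pos: [572.3, -14.8, 28.9]
tool_rot: [-2.477, -1.931, -0.003]
ft_force: [0.7, 6.0, 1.6]
gripper_width: 57.3
```

```bash
python3 -c "
from ulook import *
ulook('m18')"
```

```text
t 18.1 tcp [572.3 -14.8  28.9] az_y -14.11 F [0.7 6.  1.6] T [ 1.1  -0.15 -0.05] w 57.3
tip in unit 40.0 -0.5 22.5 az err 0.09
```

View pics/m18.png

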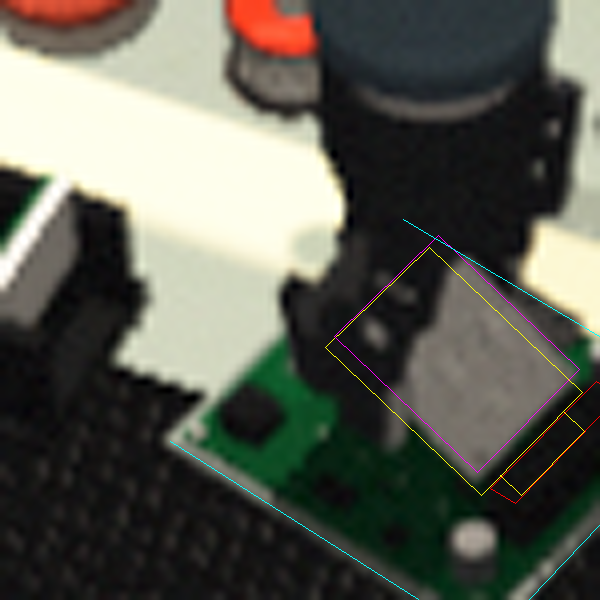

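View pics/m18b.png

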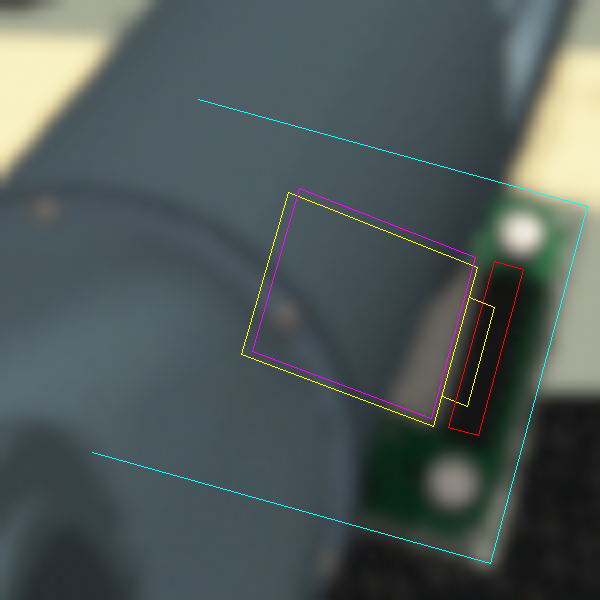

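```bash
python3 - <<'E'
from go import *
F=[];T=[]
for i in range(6):
    optics.capture('top');s=sensors.read_state();F.append(s['ft_force']);T.append(s['ft_torque'])
print(np.mean(F,0).round(2),np.std(F,0).round(2),np.mean(T,0).round(3),np.std(T,0).round(3));info()
E
```

```text
[0.69 5.03 1.54] [0.41 0.5  0.28] [ 1.088 -0.136 -0.047] [0.022 0.028 0.022]
t 18.5 tcp [572.3 -14.8  28.9] az_y -14.11 F [0.6 4.2 1.2] T [ 1.12 -0.12 -0.04] w 57.0
```

```bash
python3 - <<'E'
import cv2,numpy as np
a=cv2.imread('pics/m18scene.png')[235:285,310:360]
o=cv2.resize(a,None,fx=15,fy=15,interpolation=cv2.INTER_LANCZOS4).astype(float)
o=np.clip((o/255)**.5*255,0,255).astype('uint8');cv2.imwrite('pics/m19.png',o[:600])
E
```

```text
(no output)
```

View pics/m19.png

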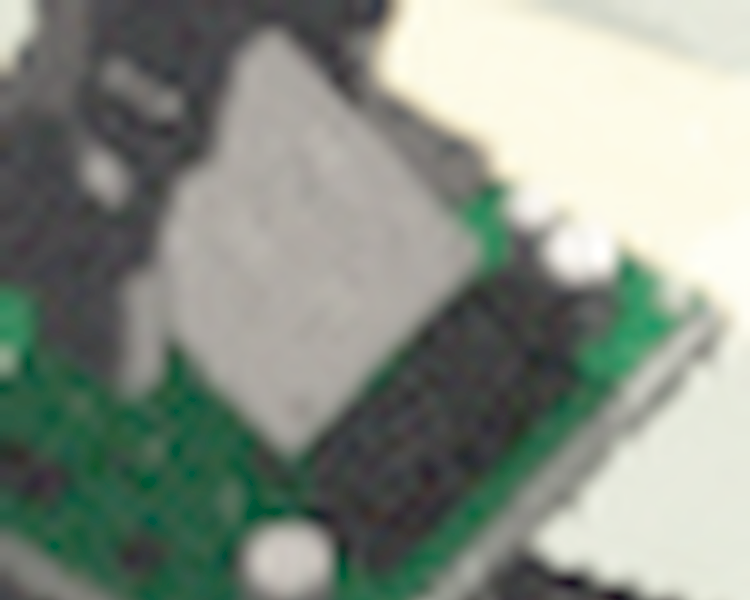

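Emit:
drive_tool([
  [[1.3,0,0],0,-0.2],
  [[2,0,1.8],0,-0.2],
  [[3,0,3.7],0,-0.2],
  [[3.7,0,5.6],0,-0.2],
  [[4.4,0,7.5],0,-0.2],
  [[4.4,0,7.5],0,-0.2],
  [[4.4,0,7.5],0,-0.2],
], squeeze=25)

```text
time: 19.08
tcp_pos: [573.2, -12.5, 22.0]
tool_rot: [2.479, 1.93, 0.001]
ft_force: [-2.0, 3.1, 11.9]
gripper_width: 57.0
```

```bash
python3 -c "
from ulook import *
ulook('m20',15)"
```

```text
t 19.08 tcp [573.2 -12.5  22. ] az_y -14.19 F [-2.   3.1 11.9] T [ 0.21  0.56 -0.09] w 57.0
tip in unit 40.9 -0.2 23.2 az err 0.01
```

View pics/m20.png

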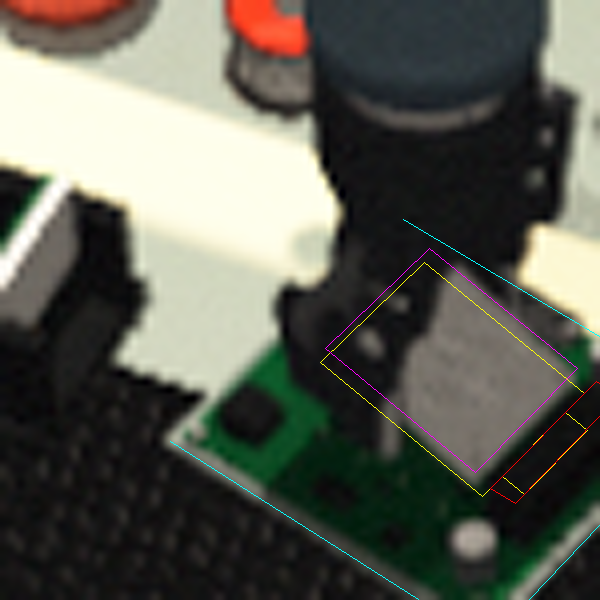

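Emit:
drive_tool([
  [[0.4,0,1],0,-0.2],
  [[0.8,0,2],0,-0.2],
  [[1.2,0,3],0,-0.2],
  [[1.2,0,3],0,-0.2],
  [[1.2,0,3],0,-0.2],
])

```text
time: 19.6
tcp_pos: [573.5, -11.3, 19.1]
tool_rot: [2.479, 1.93, 0.001]
ft_force: [-2.2, 4.0, 13.7]
gripper_width: 57.5
```

```bash
python3 -c "
from ulook import *
ulook('m21',12)"
```

```text
t 19.6 tcp [573.5 -11.3  19.1] az_y -14.19 F [-2.2  4.  13.7] T [ 0.15  0.72 -0.04] w 57.5
tip in unit 40.6 -0.1 23.2 az err 0.01
```

View pics/m21.png

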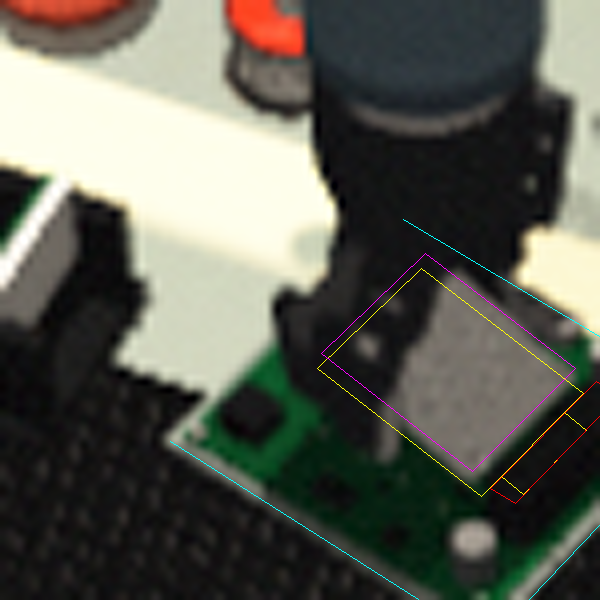

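Emit:
drive_tool([
  [[0,0,0],0,0.4],
  [[0,0,0],0,0.5],
  [[0,0,0],0,0.7],
  [[0,0,0],0,0.85],
  [[0,0,0],0,1],
  [[0,0,0],0,1],
  [[0,0,0],0,1],
])

```text
time: 20.28
tcp_pos: [572.9, -11.3, 18.0]
tool_rot: [2.479, 1.93, -0.0]
ft_force: [0.8, 0.7, 0.8]
gripper_width: 85.1
```

```bash
python3 -c "
from ulook import *
ulook('m22',11)"
```

```text
t 20.28 tcp [572.9 -11.3  18. ] az_y -14.18 F [0.8 0.7 0.8] T [ 0.04 -0.03  0.01] w 85.1
tip in unit 41.0 -0.7 23.1 az err 0.02
```

Emit:
drive_tool([
  [[0,0,-10],0,1],
  [[0,0,-35],0,1],
  [[0,0,-70],0,1],
  [[0,0,-100],0,1],
  [[0,0,-110],0,1],
  [[0,0,-110],0,1],
])

```text
time: 20.88
tcp_pos: [575.2, -11.3, 131.6]
tool_rot: [2.476, 1.928, 0.008]
ft_force: [0.9, -0.2, -0.5]
gripper_width: 85.3
```

```bash
python3 -c "
from ulook import *
ulook('m23',11)"
```

```text
t 20.88 tcp [575.2 -11.3 131.6] az_y -14.19 F [ 0.9 -0.2 -0.5] T [ 0.01 -0.08  0.02] w 85.3
tip in unit 40.7 -1.0 133.1 az err 0.04
```

View pics/m22.png

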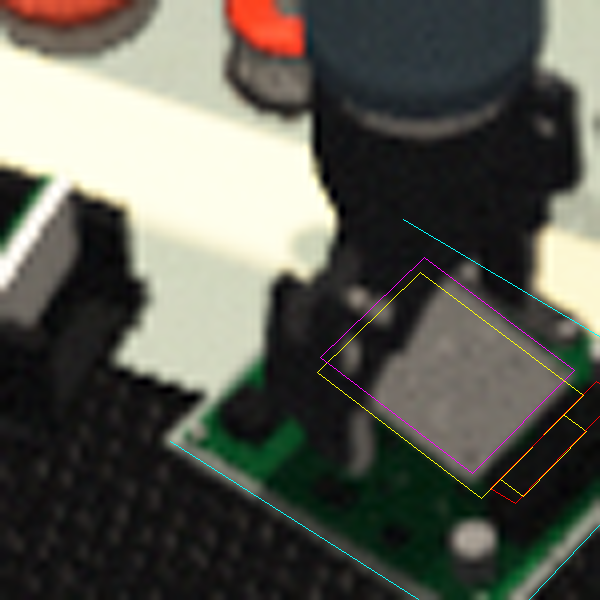

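View pics/m23.png

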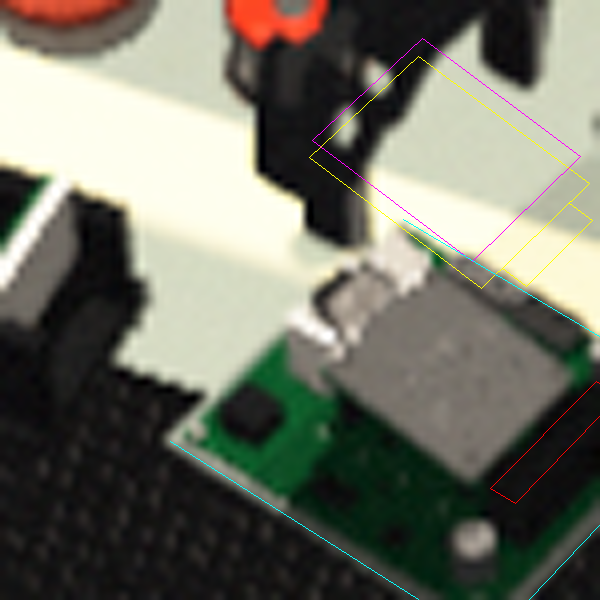

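```bash
cat > mlook.py <<'E'
from unit import *
def mlook(fn,cases,cam='scene'):
    c=snap(cam,fn+'r.png');x0,y0=(300,220) if cam=='scene' else (300,195)
    g=cv2.resize(c['img'][y0:y0+65,x0:x0+65],None,fx=11,fy=11,interpolation=cv2.INTER_CUBIC)[:,:,::-1]
    g=(np.clip((g/255.),0,1)**.6*255).astype('uint8').copy()
    for (xt,zt,th),col in zip(cases,((0,255,255),(255,0,255),(0,0,255))):
        r=np.radians(th);fx=xu
        mz=-fx*np.cos(r)+np.array([0,0,np.sin(r)]);mx=fx*np.sin(r)+np.array([0,0,np.cos(r)]);t=U(xt,0,zt)
        P=lambda x,y,z:t+mx*(x+5)+yu*y+mz*z
        q=[(proj(c,P(5,y,z))-[x0,y0]+.5)*11 for y,z in((-29,16),(29,16),(29,84),(-29,84))]
        cv2.polylines(g,[np.array(q).astype(int)],True,col,1)
    cv2.imwrite('pics/'+fn+'.png',g)
E
python3 -c "
from mlook import *
mlook('m24',[(44,22.7,11),(44,26,0)]);info()
s=sensors.read_state();print(s['joint_pos'])"
```

```text
t 21.03 tcp [572.2 -10.9 127.2] az_y -14.16 F [-0.7 -0.1 -0.5] T [0.01 0.04 0.04] w 85.2
[-0.41092969  0.58231373  0.47510228  1.84912    -0.35951995  0.79740367
  0.00480234]
```

View pics/m24.png

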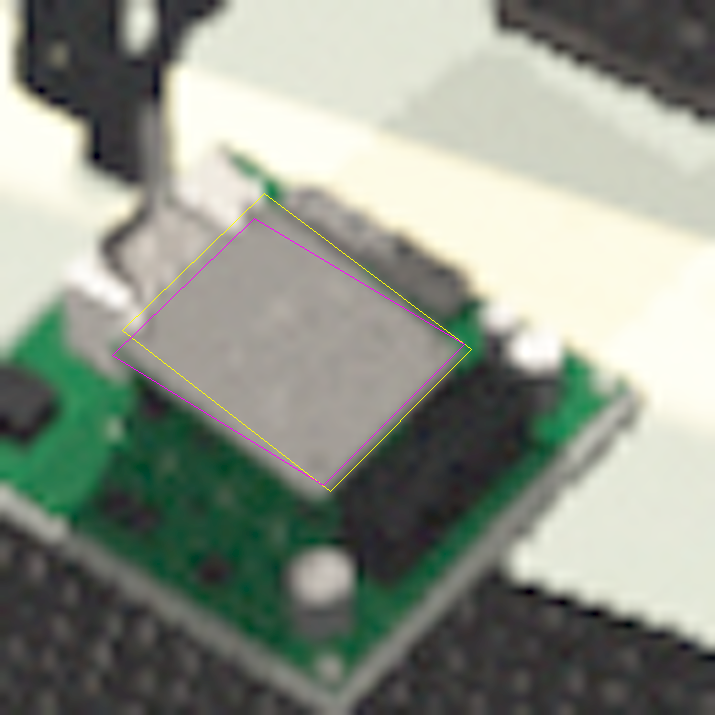

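Emit:
drive_tool([
  [[3,1,0],0,0],
  [[7,1,0],0,-1],
  [[7,1,0],0,-1],
  [[7,1,10],0,-1],
  [[7,1,25],0,-1],
  [[7,1,45],0,-1],
  [[7,1,60],0,-1],
  [[7,1,67],0,-1],
  [[7,1,67],0,-1],
  [[7,1,67],0,-1],
])

```text
time: 21.87
tcp_pos: [575.5, -4.9, 60.8]
tool_rot: [-2.479, -1.93, 0.001]
ft_force: [-0.9, -1.0, -0.2]
gripper_width: 0.3
```

```bash
python3 -c "
from mlook import *
info();mlook('m25',[(44,22.7,11),(44,26,0)]);info()"
```

```text
t 21.87 tcp [575.5  -4.9  60.8] az_y -14.19 F [-0.9 -1.  -0.2] T [-0.03 -0.08  0.01] w 0.3
t 21.92 tcp [576.1  -4.9  61.5] az_y -14.19 F [-0.7  0.2  0.8] T [-0.02 -0.02 -0.03] w 0.0
```

View pics/m25.png

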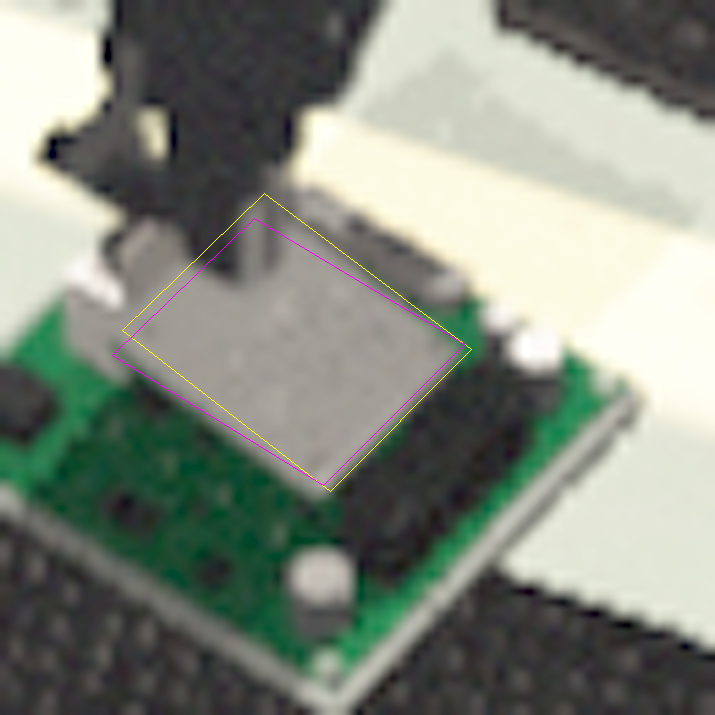

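Emit:
drive_tool([
  [[0,0,4],0,-1],
  [[0,0,8],0,-1],
  [[0,0,11],0,-1],
  [[0,0,13],0,-1],
  [[0,0,15],0,-1],
  [[0,0,15],0,-1],
])

```text
time: 22.42
tcp_pos: [575.9, -4.3, 46.0]
tool_rot: [-2.478, -1.931, -0.001]
ft_force: [1.2, 0.0, 0.1]
gripper_width: -0.0
```

Emit:
drive_tool([
  [[0,0,1.5],0,-1],
  [[0,0,3],0,-1],
  [[0,0,4],0,-1],
  [[0,0,4],0,-1],
])

```text
time: 22.75
tcp_pos: [575.9, -4.5, 42.0]
tool_rot: [2.478, 1.93, 0.001]
ft_force: [0.3, 0.6, 1.7]
gripper_width: -0.2
```

Emit:
drive_tool([
  [[0,0,0.7],0,-1],
  [[0,0,1.5],0,-1],
  [[0,0,2],0,-1],
  [[0,0,2],0,-1],
])

```text
time: 23.08
tcp_pos: [575.8, -4.6, 40.1]
tool_rot: [2.478, 1.93, 0.0]
ft_force: [0.6, 1.5, 1.4]
gripper_width: -0.1
```

Emit:
drive_tool([
  [[0,0,0.7],0,-1],
  [[0,0,1.5],0,-1],
  [[0,0,2],0,-1],
  [[0,0,2],0,-1],
])

```text
time: 23.42
tcp_pos: [575.4, -5.2, 38.7]
tool_rot: [-2.479, -1.929, 0.001]
ft_force: [-2.6, 1.4, 11.2]
gripper_width: 0.1
```

Emit:
drive_tool([
  [[0,0,0.7],0,-1],
  [[0,0,1.5],0,-1],
  [[0,0,1.5],0,-1],
  [[0,0,1.5],0,-1],
])

```text
time: 23.75
tcp_pos: [575.5, -5.2, 38.6]
tool_rot: [-2.479, -1.929, -0.0]
ft_force: [-8.9, 2.3, 26.0]
gripper_width: 0.0
```

```bash
python3 -c "
from mlook import *
info();mlook('m26',[(44,22.7,11),(44,26,0)]);mlook('m26t',[(44,26,0)],'top');info()"
```

```text
t 23.75 tcp [575.5  -5.2  38.6] az_y -14.22 F [-8.9  2.3 26. ] T [ 0.26  1.73 -0.03] w 0.0
t 23.85 tcp [575.5  -5.2  38.5] az_y -14.22 F [-7.1  2.5 25.2] T [0.35 1.65 0.03] w 0.1
```

View pics/m26.png

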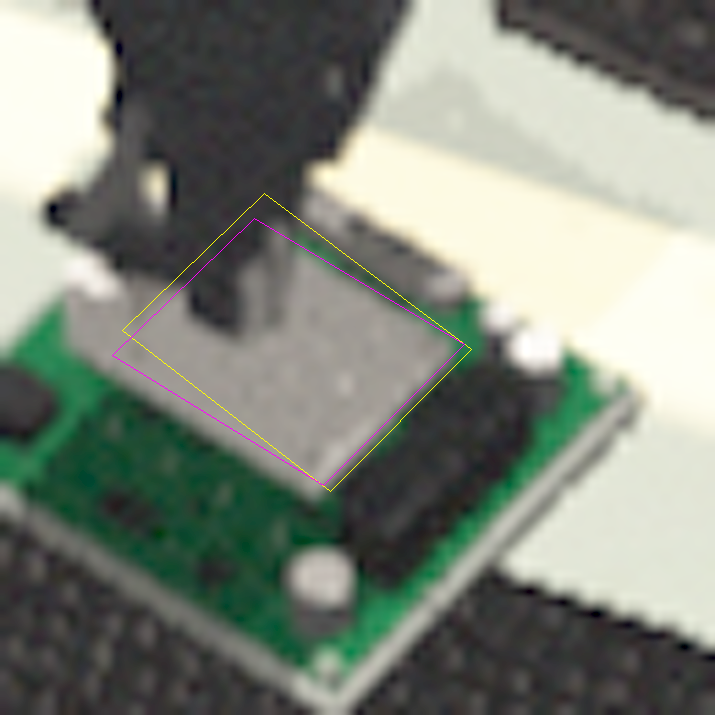

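View pics/m26t.png

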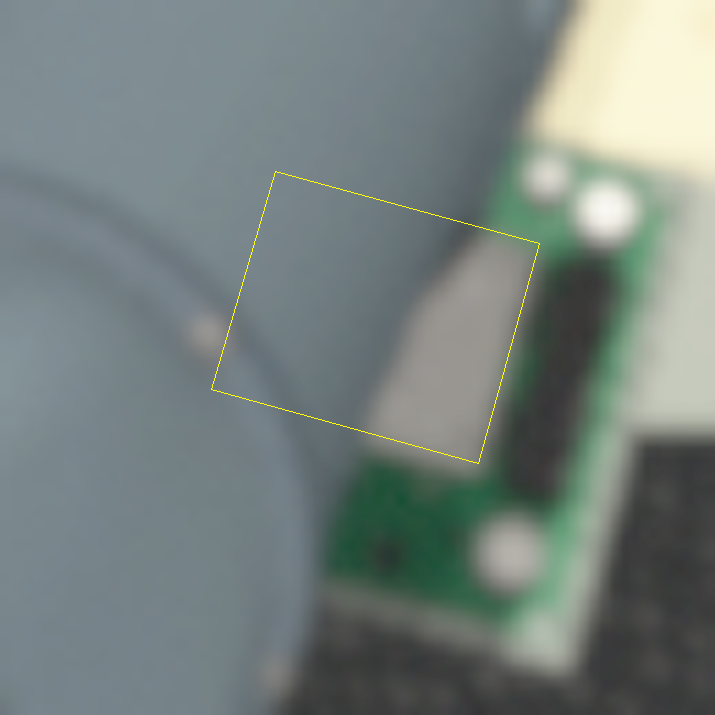

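Emit:
drive_tool([
  [[0,0,-10],0,-1],
  [[0,0,-40],0,-1],
  [[0,0,-80],0,-1],
  [[0,0,-110],0,-1],
  [[-40,0,-120],0,-1],
  [[-80,0,-120],0,-1],
  [[-120,0,-120],0,-1],
  [[-150,0,-120],0,-1],
  [[-150,0,-120],0,-1],
])

```text
time: 24.6
tcp_pos: [535.6, -159.0, 157.1]
tool_rot: [2.486, 1.915, -0.006]
ft_force: [-0.6, -0.4, 0.4]
gripper_width: -0.3
```

```bash
python3 -c "
from mlook import *
info();mlook('m27',[(44,26,0)]);mlook('m27t',[(44,26,0)],'top');info()"
```

```text
t 24.6 tcp [ 535.6 -159.   157.1] az_y -14.8 F [-0.6 -0.4  0.4] T [-0.05 -0.05 -0.05] w -0.3
t 24.7 tcp [ 537.9 -152.   156.5] az_y -14.4 F [ 0.3  0.2 -0.1] T [ 0.09 -0.03  0.05] w 0.0
```

View pics/m27.png

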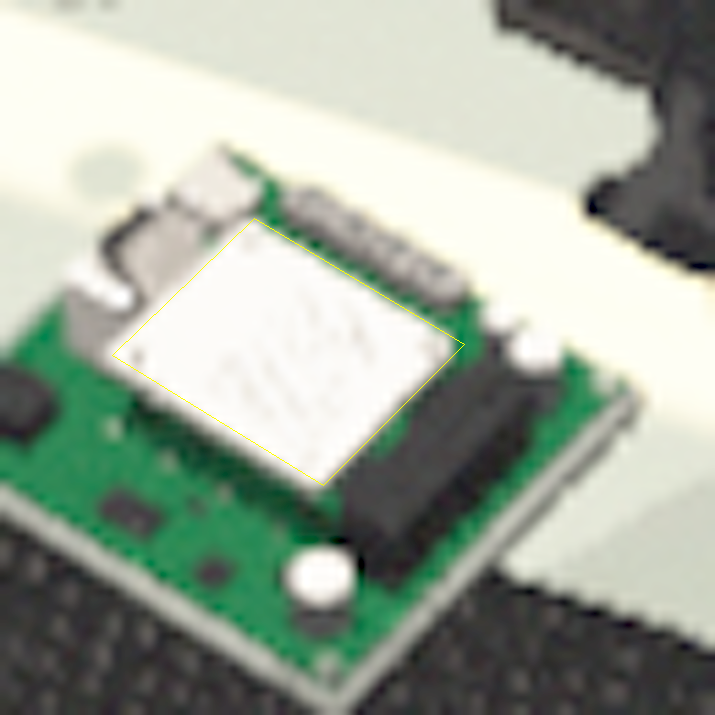

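View pics/m27t.png

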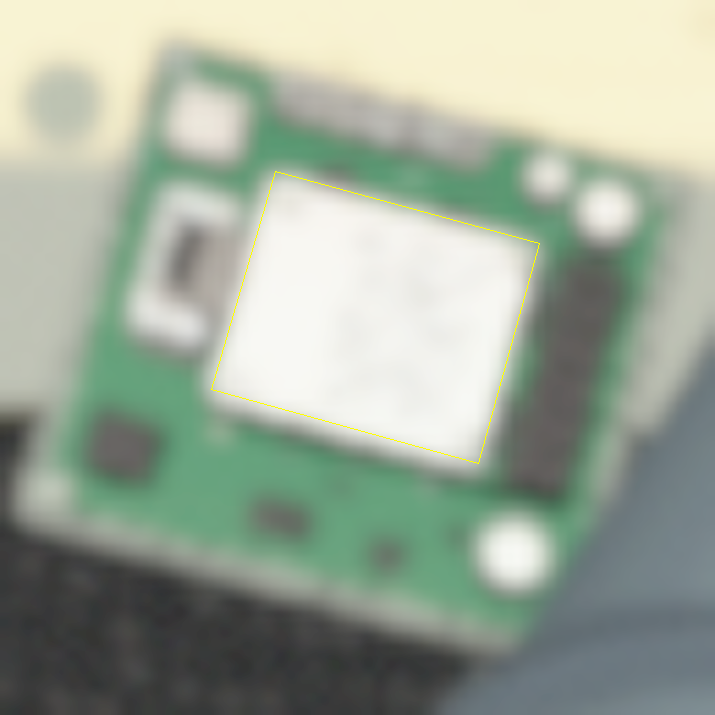

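```bash
python3 - <<'E'
import cv2,numpy as np
o=[]
for f,(x,y) in(('top0.png',(305,205)),('m27tr.png',(305,205))):
    o.append(cv2.resize(cv2.imread('pics/'+f)[y:y+32,x:x+32],None,fx=12,fy=12,interpolation=cv2.INTER_CUBIC))
p=[]
for f in('scene0.png','m27r.png'):
    p.append(cv2.resize(cv2.imread('pics/'+f)[230:262,298:330],None,fx=12,fy=12,interpolation=cv2.INTER_CUBIC))
im=np.vstack([np.hstack(o),np.hstack(p)]);cv2.imwrite('pics/m28.png',cv2.resize(im,(600,600)))
from unit import *
import pickle
C=pickle.load(open('C.pkl','rb'))
for n,(x,y) in(('top',(305,205)),('scene',(298,230))):
    for X in((-37.5,11.5,38),(-37.5,-11.5,38),(-43,18,40),(-43,-18,40),(-43.5,0,45)):
        print(n,X,((proj(C[n],U(*X))-[x,y]+.5)*12*600/768).round())
E
```

```text
top (-37.5, 11.5, 38) [180. 108.]
top (-37.5, -11.5, 38) [158. 183.]
top (-43, 18, 40) [168.  81.]
top (-43, -18, 40) [134. 197.]
top (-43.5, 0, 45) [149. 134.]
scene (-37.5, 11.5, 38) [206. 127.]
scene (-37.5, -11.5, 38) [158. 173.]
scene (-43, 18, 40) [205. 101.]
scene (-43, -18, 40) [130. 174.]
scene (-43.5, 0, 45) [166. 126.]
```

View pics/m28.png

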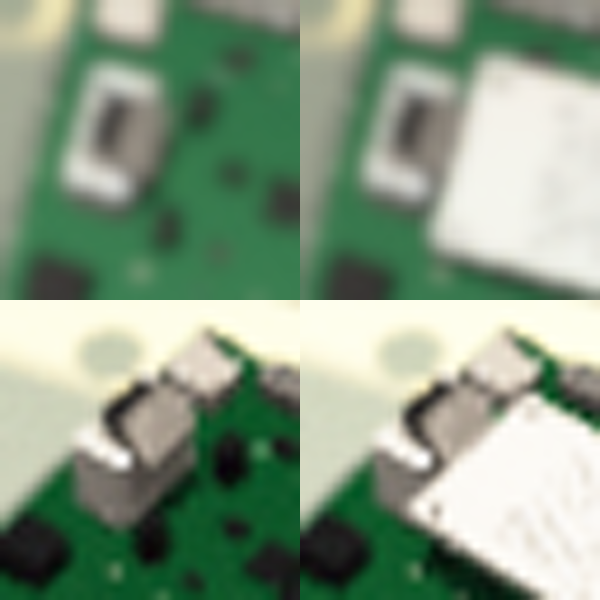

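Emit:
drive_tool([
  [[20,0,0],0,-0.15],
  [[60,0,0],0,-0.15],
  [[100,0,0],0,-0.15],
  [[135,0,0],0,-0.15],
  [[157,0,20],0,-0.15],
  [[157,0,50],0,-0.15],
  [[157,0,80],0,-0.15],
  [[157,0,100],0,-0.15],
  [[157,0,106],0,-0.15],
  [[157,0,106],0,-0.15],
  [[157,0,106],0,-0.15],
])

```text
time: 25.62
tcp_pos: [577.8, 2.7, 51.1]
tool_rot: [2.478, 1.931, 0.001]
ft_force: [0.1, -0.3, -0.0]
gripper_width: 36.6
```

Emit:
drive_tool([
  [[0,0,4],0,-0.15],
  [[0,0,7],0,-0.15],
  [[0,0,9],0,-0.15],
  [[0,0,10],0,-0.15],
  [[0,0,10],0,-0.15],
])

```text
time: 26.03
tcp_pos: [577.5, 2.1, 40.7]
tool_rot: [2.479, 1.93, 0.0]
ft_force: [-0.6, -0.5, -1.1]
gripper_width: 36.5
```

```bash
python3 -c "
from mlook import *
info();mlook('m29',[]);info()"
```

```text
t 26.03 tcp [577.5   2.1  40.7] az_y -14.18 F [-0.6 -0.5 -1.1] T [0.01 0.03 0.  ] w 36.5
t 26.08 tcp [577.5   2.1  40.7] az_y -14.19 F [-1.3  0.9  0.1] T [-0.    0.01  0.03] w 35.9
```

View pics/m29.png

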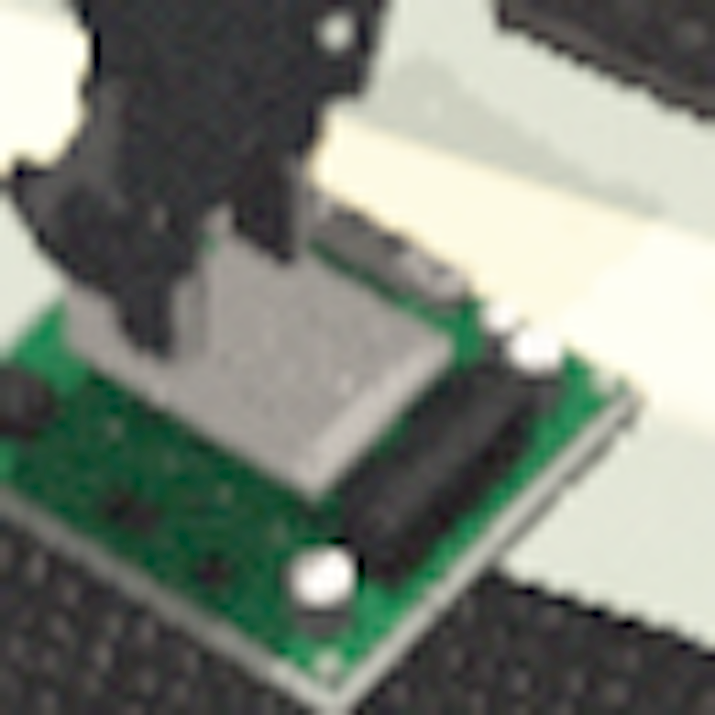

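Emit:
drive_tool([
  [[0,0,1],0,-0.15],
  [[0,0,2],0,-0.15],
  [[0,0,3],0,-0.15],
  [[0,0,3],0,-0.15],
])

```text
time: 26.42
tcp_pos: [577.5, 2.1, 37.7]
tool_rot: [-2.479, -1.93, -0.0]
ft_force: [-0.4, -0.2, 0.8]
gripper_width: 36.1
```

Emit:
drive_tool([
  [[0,0,0.7],0,-0.15],
  [[0,0,1.5],0,-0.15],
  [[0,0,1.5],0,-0.15],
  [[0,0,1.5],0,-0.15],
])

```text
time: 26.75
tcp_pos: [577.5, 2.1, 37.5]
tool_rot: [-2.478, -1.929, -0.001]
ft_force: [-5.8, -0.1, 16.8]
gripper_width: 36.2
```

Emit:
drive_tool([
  [[0,0,0.5],0,-0.15],
  [[0,0,1],0,-0.15],
  [[0,0,1],0,-0.15],
  [[0,0,1],0,-0.15],
])

```text
time: 27.08
tcp_pos: [577.6, 2.1, 37.4]
tool_rot: [-2.478, -1.929, -0.002]
ft_force: [-9.0, 1.6, 27.0]
gripper_width: 36.1
```

```bash
python3 -c "
from mlook import *
info();mlook('m30',[]);info();s=sensors.read_state();print(s['tau'].round(1))"
```

```text
t 27.08 tcp [577.6   2.1  37.4] az_y -14.2 F [-9.   1.6 27. ] T [ 0.16  1.77 -0.  ] w 36.1
t 27.13 tcp [577.6   2.1  37.4] az_y -14.21 F [-8.3  1.5 25.8] T [ 0.21  1.87 -0.  ] w 36.4
[  0.5 -43.4   6.7 -15.2  -0.3  -2.8   0. ]
```

View pics/m30.png

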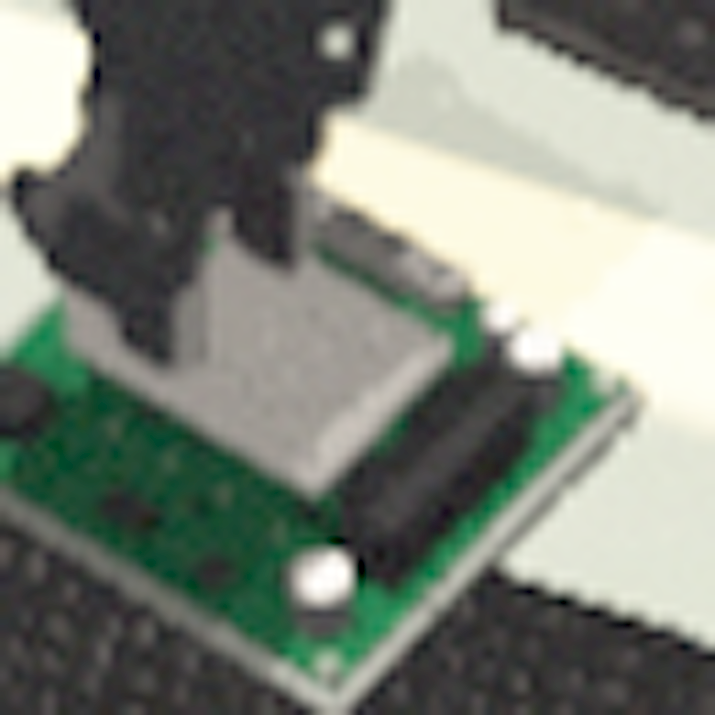

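Emit:
drive_tool([
  [[0,0,-5],0,-0.15],
  [[0,0,-15],0,-0.15],
  [[-15,0,-20],0,-1],
  [[-38,0,-20],0,-1],
  [[-38,0,-18],0,-1],
  [[-38,0,-14],0,-1],
  [[-38,0,-10],0,-1],
  [[-38,0,-7],0,-1],
  [[-38,0,-7],0,-1],
])

```text
time: 27.88
tcp_pos: [567.6, -33.9, 41.1]
tool_rot: [-2.477, -1.931, 0.001]
ft_force: [-0.3, 0.5, -0.4]
gripper_width: -0.1
```

Emit:
drive_tool([
  [[0,0,0.7],0,-1],
  [[0,0,1.5],0,-1],
  [[0,0,2],0,-1],
  [[0,0,2],0,-1],
])

```text
time: 28.22
tcp_pos: [568.1, -34.6, 40.1]
tool_rot: [2.478, 1.931, 0.0]
ft_force: [0.6, -0.3, 0.0]
gripper_width: 0.0
```

Emit:
drive_tool([
  [[0,0,0.7],0,-1],
  [[0,0,1.5],0,-1],
  [[0,0,2],0,-1],
  [[0,0,2],0,-1],
])

```text
time: 28.55
tcp_pos: [568.3, -34.7, 38.7]
tool_rot: [-2.479, -1.93, -0.001]
ft_force: [-1.4, 0.2, 7.0]
gripper_width: 0.1
```

Emit:
drive_tool([
  [[0,0,-6],0,-1],
  [[-20,0,-8],0,-1],
  [[-38,0,-8],0,-1],
  [[-38,0,-6],0,-1],
  [[-38,0,-3],0,-1],
  [[-38,0,-2],0,-1],
  [[-38,0,-2],0,-1],
  [[-38,0,-2],0,-1],
])

```text
time: 29.22
tcp_pos: [558.9, -70.5, 39.9]
tool_rot: [-2.477, -1.932, -0.0]
ft_force: [0.0, 0.2, -0.0]
gripper_width: 0.2
```

Emit:
drive_tool([
  [[0,0,1],0,-1],
  [[0,0,2],0,-1],
  [[0,0,2],0,-1],
  [[0,0,2],0,-1],
])

```text
time: 29.55
tcp_pos: [558.8, -71.4, 38.1]
tool_rot: [-2.478, -1.931, 0.0]
ft_force: [0.3, 0.3, -0.5]
gripper_width: 0.1
```

Emit:
drive_tool([
  [[0,0,0.7],0,-1],
  [[0,0,1.3],0,-1],
  [[0,0,1.3],0,-1],
  [[0,0,1.3],0,-1],
])

```text
time: 29.88
tcp_pos: [558.9, -71.5, 37.3]
tool_rot: [-2.479, -1.93, -0.001]
ft_force: [-2.2, -0.2, 5.1]
gripper_width: -0.0
```

Emit:
drive_tool([
  [[0,0,-10],0,-1],
  [[0,0,-40],0,-1],
  [[-20,0,-80],0,-1],
  [[-60,0,-110],0,-1],
  [[-100,0,-120],0,-1],
  [[-140,0,-120],0,-1],
  [[-170,0,-120],0,-1],
  [[-170,0,-120],0,-1],
  [[-170,0,-120],0,-1],
])

```text
time: 30.63
tcp_pos: [516.0, -239.5, 157.7]
tool_rot: [2.483, 1.922, -0.001]
ft_force: [0.6, 1.7, 0.4]
gripper_width: 0.3
```

```bash
python3 - <<'E'
from unit import *
info()
acc=[];acs=[]
ct=snap('top','t31.png');cs=snap('scene','s31.png')
o=[]
for c,(x,y) in((ct,(305,205)),(cs,(298,225))):
    i=c['img'][y:y+40,x:x+40,::-1]
    g=cv2.resize(i,None,fx=10,fy=10,interpolation=cv2.INTER_CUBIC);h=g.copy()
    for X,Y in(((-37.5,11.5,37.5),(-37.5,-11.5,37.5)),((-40,29,36),(-40,-29,36)),((-37.5,11.5,37.5),(-43,11.5,50)),((-37.5,-11.5,37.5),(-43,-11.5,50))):
        q=[tuple(((proj(c,U(*Z))-[x,y]+.5)*10).astype(int).tolist()) for Z in(X,Y)];cv2.line(h,q[0],q[1],(0,0,255),1)
    o.append(np.hstack([g,h]))
cv2.imwrite('pics/m31.png',np.vstack(o)[:,:]); 
print(finder.find_in('top','catch'),finder.find_in('scene','catch'))
for n in('top','scene'): print(n,[(r['point'],r['confidence'],r['pixels'].sum()) for r in finder.masks_of(n,'module')][:2])
E
python3 -c "
import cv2;i=cv2.imread('pics/m31.png');print(i.shape);cv2.imwrite('pics/m31.png',cv2.resize(i,(600,600)))"
```

```text
t 30.63 tcp [ 516.  -239.5  157.7] az_y -14.51 F [0.6 1.7 0.4] T [0.09 0.02 0.07] w 0.3
[] [{'point': [311.1, 241.5], 'confidence': 0.56}]
top [([333.5, 225.3], 0.75, np.int64(617)), ([328.4, 233.5], 0.74, np.int64(1729))]
scene [([325.5, 251.1], 0.58, np.int64(454))]
(800, 800, 3)
```

View pics/m31.png

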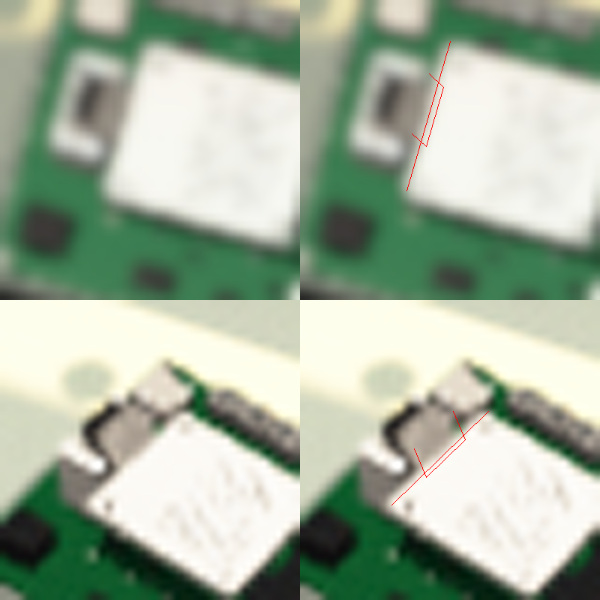

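```bash
python3 - <<'E'
from unit import *
from scipy.ndimage import map_coordinates
cs={'scene':snap('scene','s32.png'),'top':snap('top','t32.png')}
for n,c in cs.items():
    im=c['img'].astype(float).mean(2);print(n)
    for y in(-26,-20,-16,-8,-4,0,4,8,16,20,26):
        v=[]
        for x in np.arange(-46,-30,1.):
            p=proj(c,U(x,y,36));v.append(map_coordinates(im,[[p[1]],[p[0]]],order=1)[0])
        print(y,np.round(v).astype(int).tolist())
E
```

```text
scene
-26 [120, 128, 147, 171, 199, 222, 229, 235, 240, 226, 206, 183, 184, 207, 226, 243]
-20 [115, 121, 138, 159, 187, 211, 231, 243, 242, 242, 244, 244, 245, 246, 247, 248]
-16 [104, 112, 130, 153, 182, 210, 232, 244, 246, 247, 248, 248, 248, 248, 248, 248]
-8 [148, 157, 169, 188, 213, 228, 236, 242, 247, 248, 248, 248, 248, 249, 249, 249]
-4 [169, 170, 182, 197, 213, 225, 234, 240, 246, 248, 249, 249, 249, 249, 249, 249]
0 [164, 168, 175, 186, 200, 213, 227, 237, 245, 249, 249, 249, 249, 249, 249, 249]
4 [163, 167, 173, 185, 199, 215, 229, 239, 246, 249, 249, 249, 249, 249, 249, 249]
8 [162, 165, 172, 185, 200, 216, 233, 242, 245, 248, 249, 249, 249, 249, 249, 249]
16 [111, 116, 125, 138, 170, 202, 228, 242, 244, 246, 248, 248, 249, 249, 249, 249]
20 [95, 110, 130, 154, 179, 202, 221, 235, 234, 230, 226, 225, 231, 237, 241, 245]
26 [166, 154, 150, 155, 169, 190, 219, 214, 210, 209, 206, 205, 213, 216, 212, 210]
top
-26 [92, 101, 115, 128, 148, 168, 188, 200, 211, 219, 222, 225, 227, 229, 231, 232]
-20 [124, 121, 126, 138, 153, 173, 194, 215, 224, 232, 238, 240, 241, 243, 243, 244]
-16 [161, 154, 148, 144, 160, 179, 198, 212, 226, 236, 240, 243, 244, 245, 245, 245]
-8 [137, 138, 146, 155, 167, 185, 203, 217, 227, 236, 240, 243, 245, 245, 245, 246]
-4 [141, 145, 149, 158, 171, 185, 200, 215, 228, 234, 239, 243, 244, 245, 245, 245]
0 [139, 140, 146, 155, 165, 181, 199, 216, 225, 233, 240, 241, 243, 245, 245, 245]
4 [135, 141, 148, 155, 170, 187, 203, 215, 226, 236, 239, 242, 244, 244, 245, 245]
8 [139, 142, 146, 158, 172, 187, 202, 218, 229, 234, 239, 242, 243, 244, 244, 244]
16 [157, 154, 150, 156, 172, 189, 203, 216, 229, 233, 236, 239, 239, 240, 240, 241]
20 [123, 121, 129, 143, 157, 174, 191, 208, 215, 220, 224, 225, 226, 227, 230, 232]
26 [89, 96, 105, 117, 133, 150, 165, 176, 189, 195, 199, 203, 205, 206, 208, 209]
```

```bash
python3 - <<'E'
from unit import *
from scipy.ndimage import map_coordinates
import pickle
C=pickle.load(open('C.pkl','rb'))
for n,c in C.items():
  for nm,i in(('before',c['img']),('after',cv2.imread('pics/'+('s32' if n=='scene' else 't32')+'.png')[:,:,::-1])):
    im=i.astype(float);print(n,nm)
    for y in(-8,0,8):
        v=[]
        for x in np.arange(-60,-28,2.):
            p=proj(c,U(x,y,38));v.append([int(map_coordinates(im[:,:,k],[[p[1]],[p[0]]],order=1)[0]) for k in(0,1)])
        print(y,' '.join('%d/%d'%tuple(a) for a in v))
E
```

```text
scene before
-8 131/126 107/102 84/80 111/103 108/99 130/122 141/132 163/152 161/151 145/136 111/104 79/73 81/75 77/74 57/62 28/47
0 93/87 136/127 163/154 178/167 180/168 174/162 168/156 168/157 166/156 149/139 114/109 86/85 83/87 85/92 48/80 11/70
8 93/87 139/131 160/150 167/157 169/157 167/155 164/152 162/151 161/151 138/136 94/109 39/91 11/85 12/79 15/64 23/43
scene after
-8 135/129 110/104 86/81 113/106 112/104 135/126 146/136 170/158 181/170 205/196 232/226 248/245 250/248 251/249 251/249 251/249
0 99/91 143/133 172/161 185/174 186/175 180/168 174/163 172/162 179/169 197/185 221/212 243/239 250/248 252/250 252/250 252/249
8 97/89 143/133 165/154 173/163 173/163 171/161 170/159 170/159 176/164 194/185 221/216 242/239 251/249 251/249 251/249 251/249
top before
-8 172/172 156/152 139/133 133/127 136/130 140/134 142/136 141/135 134/128 119/117 97/104 75/99 58/102 53/113 53/119 53/122
0 138/140 108/107 81/78 90/86 109/103 131/124 142/135 143/136 136/131 123/120 100/107 77/98 57/97 51/105 51/113 52/118
8 158/159 131/131 113/112 111/109 119/116 133/128 141/135 140/136 132/132 116/124 98/117 76/107 57/96 47/85 41/79 41/79
top after
-8 171/171 155/151 138/132 131/126 134/129 138/133 141/135 144/138 153/148 172/168 206/205 229/228 242/242 246/246 247/247 247/247
0 137/139 108/107 81/78 90/85 108/102 129/122 141/133 146/138 153/146 170/165 203/200 228/226 242/240 246/245 247/246 247/247
8 157/157 130/130 113/112 110/108 118/115 132/127 140/135 145/141 150/147 176/172 206/202 232/229 242/240 245/244 247/245 247/246
```

```bash
python3 - <<'E'
from unit import *
from scipy.ndimage import map_coordinates
import pickle
C=pickle.load(open('C.pkl','rb'))
xs=np.arange(20,64,1.5);print(xs.tolist())
for n,c in C.items():
  for nm,i in(('before',c['img']),('after',cv2.imread('pics/'+('s32' if n=='scene' else 't32')+'.png')[:,:,::-1])):
    im=i.astype(float);print(n,nm)
    for y in(-15,0,15):
        v=[]
        for x in xs:
            p=proj(c,U(x,y,34.5));v.append([int(map_coordinates(im[:,:,k],[[p[1]],[p[0]]],order=1)[0]) for k in(0,1)])
        print(y,' '.join('%d/%d'%tuple(a) for a in v))
# housing front
print('housing before, z40, y=+-15');xs=np.arange(-64,-34,1.5);print(xs.tolist())
for n,c in C.items():
    im=c['img'].astype(float)
    for y in(-15,15):
        print(n,y,' '.join('%d/%d'%tuple(int(map_coordinates(im[:,:,k],[[p[1]],[p[0]]],order=1)[0]) for k in(0,1)) for p in[proj(c,U(x,y,40)) for x in xs]))
E
```

```text
[20.0, 21.5, 23.0, 24.5, 26.0, 27.5, 29.0, 30.5, 32.0, 33.5, 35.0, 36.5, 38.0, 39.5, 41.0, 42.5, 44.0, 45.5, 47.0, 48.5, 50.0, 51.5, 53.0, 54.5, 56.0, 57.5, 59.0, 60.5, 62.0, 63.5]
scene before
-15 24/39 25/44 24/49 24/52 22/54 18/57 16/63 17/70 22/66 27/49 29/33 29/30 29/29 28/28 28/27 28/27 29/28 29/30 29/28 26/24 20/19 13/11 10/9 10/9 9/9 7/10 5/16 8/32 11/55 13/69
0 15/70 17/47 17/22 16/16 13/12 13/12 14/14 16/16 22/20 28/26 30/29 30/30 29/29 30/29 32/30 30/28 29/27 29/28 29/29 26/26 20/19 14/14 12/11 12/9 12/11 11/11 11/13 11/26 11/44 10/59
15 29/42 29/34 28/34 26/35 24/34 21/40 18/45 19/46 23/46 27/40 29/33 29/30 29/28 29/27 27/26 27/26 28/27 30/29 30/29 27/26 23/22 16/16 11/12 11/12 12/13 12/18 11/33 13/48 15/66 15/80
scene after
-15 251/249 251/249 250/247 235/231 184/179 113/111 59/64 41/50 33/41 32/35 32/31 31/30 31/29 30/29 28/29 30/30 32/31 33/31 30/29 27/26 22/22 16/17 14/14 13/12 13/13 13/15 13/21 12/36 11/56 14/71
0 251/249 249/246 244/241 218/213 170/169 108/124 54/93 22/75 24/53 28/33 32/31 35/32 34/31 32/29 31/29 31/30 31/30 30/31 30/33 28/30 23/23 19/18 16/15 14/12
[... 1571 characters left out ...]
.0, -47.5, -46.0, -44.5, -43.0, -41.5, -40.0, -38.5, -37.0, -35.5]
scene -15 236/234 242/239 242/238 239/234 241/237 240/235 235/229 231/225 233/229 242/239 229/226 218/215 186/182 128/123 86/82 85/81 79/75 77/72 79/74 80/75
scene 15 214/208 200/193 187/179 161/155 139/133 138/131 148/138 149/140 150/140 155/143 162/150 148/138 124/121 101/105 79/90 61/82 56/81 51/81 34/84 20/85
top -15 163/181 190/199 205/209 215/215 216/216 213/212 211/209 210/208 211/210 208/207 204/204 188/188 165/165 136/138 107/112 84/94 63/82 51/84 45/89 46/98
top 15 142/166 162/178 175/188 185/196 191/201 195/204 199/207 196/204 194/200 188/194 183/189 169/178 153/166 128/150 101/133 80/123 64/115 57/108 51/101 50/90
```

Emit:
drive_tool([
  [[30,0,0],0,1],
  [[70,0,0],0,1],
  [[110,0,0],0,1],
  [[150,-0.5,0],0,1],
  [[190,-0.7,0],0,1],
  [[215,-0.7,15],0,1],
  [[222,-0.7,45],0,1],
  [[222,-0.7,80],0,1],
  [[222,-0.7,105],0,1],
  [[222,-0.7,120],0,1],
  [[222,-0.7,130],0,1],
  [[222,-0.7,134],0,1],
  [[222,-0.7,134],0,1],
  [[222,-0.7,134],0,1],
])

```text
time: 32.2
tcp_pos: [571.6, -21.0, 23.6]
tool_rot: [2.478, 1.93, 0.002]
ft_force: [0.0, -0.6, 0.2]
gripper_width: 85.1
```

```bash
python3 - <<'E'
from unit import *
info();s=sensors.read_state();d=s['tcp_pos']-O;print(d@xu,d@yu)
E
```

```text
t 32.2 tcp [571.6 -21.   23.6] az_y -14.18 F [ 0.  -0.6  0.2] T [-0.02  0.02 -0.  ] w 85.1
-5.199485730322679 0.36438798944270123
```

Emit:
drive_tool([
  [[0,0,0],0,0.6],
  [[0,0,0],0,0.45],
  [[0,0,0],0,0.3],
  [[0,0,0],0,0.1],
  [[0,0,0],0,0],
  [[0,0,0],0,-0.2],
  [[0,0,0],0,-0.2],
], squeeze=20)

```text
time: 32.78
tcp_pos: [571.5, -21.0, 23.9]
tool_rot: [2.478, 1.93, 0.002]
ft_force: [-0.8, 0.2, 6.0]
gripper_width: 57.4
```

```bash
python3 - <<'E'
from unit import *
info();s=sensors.read_state();d=s['tcp_pos']-O;print(d@xu,d@yu)
E
```

```text
t 32.78 tcp [571.5 -21.   23.9] az_y -14.18 F [-0.8  0.2  6. ] T [ 0.08  0.26 -0.01] w 57.4
-5.25681144713381 0.24347660222406078
```

Emit:
drive_tool([
  [[0.5,0,0],0,-0.2],
  [[1,0,0],0,-0.2],
  [[1.5,0,0],0,-0.2],
  [[1.5,0,0],0,-0.2],
  [[1.5,0,0],0,-0.2],
])

```text
time: 33.2
tcp_pos: [571.5, -20.9, 23.9]
tool_rot: [2.478, 1.928, 0.0]
ft_force: [-2.6, -2.7, 7.7]
gripper_width: 57.3
```

```bash
python3 - <<'E'
from unit import *
info();s=sensors.read_state();d=s['tcp_pos']-O;print(d@xu,d@yu, s['ft_force']@xu)
E
```

```text
t 33.2 tcp [571.5 -20.9  23.9] az_y -14.22 F [-2.6 -2.7  7.7] T [-0.57  0.41  0.11] w 57.3
-5.300584942260605 0.22597743542390283 3.20960529780515
```

Emit:
drive_tool([
  [[0.3,0,-0.4],0,-0.2],
  [[0.6,0,-0.8],0,-0.2],
  [[1,0,-0.8],0,-0.2],
  [[1,0,-0.8],0,-0.2],
])

```text
time: 33.53
tcp_pos: [571.6, -18.9, 23.9]
tool_rot: [2.478, 1.93, 0.0]
ft_force: [-2.1, -2.7, 4.4]
gripper_width: 57.4
```

```bash
python3 - <<'E'
from unit import *
info();s=sensors.read_state();d=s['tcp_pos']-O;print(d@xu,d@yu, s['ft_force']@xu)
E
```

```text
t 33.53 tcp [571.6 -18.9  23.9] az_y -14.19 F [-2.1 -2.7  4.4] T [-0.44  0.21 -0.06] w 57.4
-7.318668482171654 -0.17269214005260605 3.120829892508635
```

Emit:
drive_tool([
  [[-0.3,0,-0.5],0,-0.2],
  [[-0.3,0,-1],0,-0.2],
  [[-0.3,0,-1.8],0,-0.2],
  [[-0.3,0,-1.8],0,-0.2],
  [[-0.3,0,-1.8],0,-0.2],
])

```text
time: 33.95
tcp_pos: [571.1, -18.3, 24.9]
tool_rot: [-2.478, -1.93, 0.001]
ft_force: [0.4, -0.3, -5.9]
gripper_width: 57.5
```

```bash
python3 - <<'E'
from unit import *
info();s=sensors.read_state();d=s['tcp_pos']-O;print(d@xu,d@yu, s['ft_force']@xu)
E
```

```text
t 33.95 tcp [571.1 -18.3  24.9] az_y -14.15 F [ 0.4 -0.3 -5.9] T [ 0.16 -0.21  0.02] w 57.5
-7.718818274722351 -0.8394778077983936 0.1715276122936552
```

Emit:
drive_tool([
  [[0,0,0.8],0,-0.2],
  [[0,0,1.8],0,-0.2],
  [[0,0,1.8],0,-0.2],
  [[0,0,1.8],0,0.4],
  [[0,0,1.8],0,0.6],
  [[0,0,1.8],0,0.8],
  [[0,0,1.8],0,1],
  [[0,0,1.8],0,1],
  [[0,0,1.8],0,1],
  [[0,0,-15],0,1],
  [[0,0,-45],0,1],
  [[0,0,-80],0,1],
  [[0,0,-110],0,1],
  [[-30,0,-120],0,1],
  [[-70,0,-120],0,1],
  [[-110,0,-120],0,1],
  [[-150,0,-120],0,1],
  [[-185,0,-120],0,1],
  [[-200,0,-120],0,1],
  [[-200,0,-120],0,1],
])

```text
time: 35.62
tcp_pos: [520.3, -218.3, 145.9]
tool_rot: [2.484, 1.919, -0.003]
ft_force: [-1.0, -0.7, 0.8]
gripper_width: 85.4
```

```bash
python3 - <<'E'
from unit import *
from scipy.ndimage import map_coordinates
info()
cs={'scene':snap('scene','s33.png'),'top':snap('top','t33.png')}
for n,c in cs.items():
    im=c['img'].astype(float).mean(2);print(n)
    for y in(-20,-16,-8,0,8,16,20):
        f=lambda X:[int(map_coordinates(im,[[p[1]],[p[0]]],order=1)[0]) for p in[proj(c,U(x,y,36)) for x in X]]
        print(y,f(np.arange(-48,-32,1.)),f(np.arange(20,36,1.5)))
a=cs['scene']['img'];b=cs['top']['img']
cv2.imwrite('pics/m33.png',np.hstack([cv2.resize(a[225:285,298:358],(400,400),interpolation=cv2.INTER_CUBIC),cv2.resize(b[195:255,303:363],(400,400),interpolation=cv2.INTER_CUBIC)])[:,:,::-1])
info()
E
```

```text
t 35.62 tcp [ 520.3 -218.3  145.9] az_y -14.62 F [-1.  -0.7  0.8] T [-0.03  0.05 -0.04] w 85.4
scene
-20 [122, 128, 143, 170, 198, 221, 232, 239, 243, 245, 243, 244, 246, 247, 247, 247] [241, 242, 218, 180, 117, 69, 43, 35, 34, 34, 33]
-16 [157, 143, 133, 160, 187, 211, 228, 238, 246, 247, 248, 248, 248, 248, 248, 248] [247, 243, 224, 186, 122, 67, 35, 34, 35, 35, 33]
-8 [126, 138, 149, 158, 169, 187, 211, 226, 235, 242, 246, 248, 248, 249, 248, 248] [247, 243, 225, 178, 120, 77, 58, 54, 50, 44, 35]
0 [160, 162, 167, 173, 184, 200, 215, 229, 236, 242, 246, 248, 248, 248, 248, 248] [247, 241, 220, 169, 110, 65, 50, 42, 37, 31, 30]
8 [156, 157, 161, 168, 181, 198, 215, 229, 240, 245, 246, 248, 248, 248, 248, 248] [248, 235, 209, 164, 102, 52, 38, 29, 27, 28, 30]
16 [140, 130, 139, 162, 187, 212, 229, 241, 246, 248, 248, 248, 248, 248, 249, 249] [244, 236, 206, 163, 102, 55, 31, 27, 28, 29, 31]
20 [120, 119, 132, 162, 190, 217, 235, 240, 243, 244, 241, 240, 240, 241, 243, 244] [235, 230, 197, 138, 87, 58, 39, 38, 38, 35, 32]
top
-20 [137, 139, 144, 152, 166, 184, 202, 214, 224, 234, 237
[... 285 characters left out ...]
41, 243, 243] [242, 238, 227, 207, 177, 140, 112, 89, 78, 70, 64]
0 [131, 135, 136, 138, 144, 153, 162, 178, 196, 214, 223, 231, 237, 240, 242, 243] [241, 234, 225, 197, 166, 133, 105, 89, 78, 72, 65]
8 [132, 135, 139, 143, 148, 162, 175, 190, 204, 218, 228, 233, 238, 240, 241, 242] [241, 236, 225, 202, 168, 134, 101, 84, 71, 66, 61]
16 [173, 169, 168, 173, 176, 185, 199, 213, 223, 229, 235, 237, 239, 240, 241, 241] [238, 234, 218, 198, 161, 125, 97, 76, 67, 61, 57]
20 [130, 134, 143, 151, 165, 184, 202, 212, 221, 228, 229, 230, 231, 231, 232, 233] [231, 225, 217, 192, 163, 130, 99, 81, 67, 61, 56]
t 35.72 tcp [ 522.3 -212.9  145.3] az_y -14.26 F [-0.1  0.3  0.5] T [ 0.03 -0.02 -0.01] w 85.4
```

View pics/m33.png

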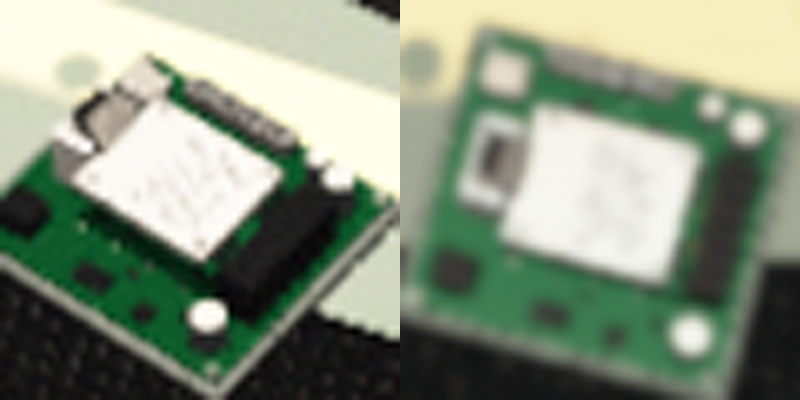

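```bash
python3 - <<'E'
from go import *
snap('scene','s34.png');info()
print(order.job_done())
E
```

```text
t 35.77 tcp [ 522.7 -211.6  145.2] az_y -14.13 F [ 0.1  0.8 -0.6] T [-0.02  0.07 -0.01] w 85.3
the job is handed in; nothing more can be done
None
```

View pics/s34.png

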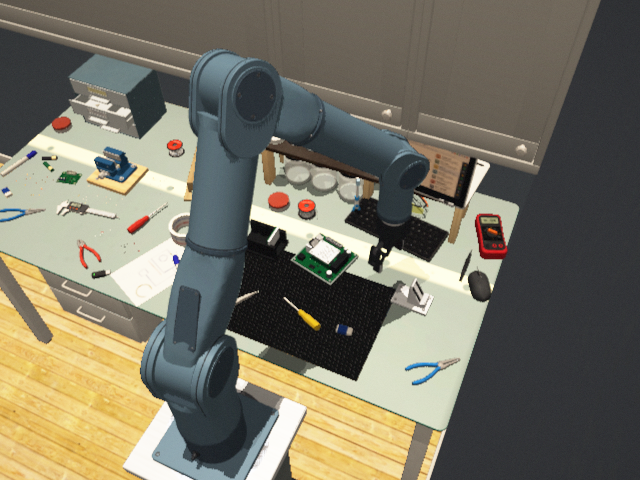

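The taller module is in the unit's socket, flat and held by the spring catch, and the job was handed in at 35.8 s.

**What I did:**
- I lifted the module out of the rack and leaned it on the angled rest. I let go and moved clear, then took it again by its two long sides.
- I turned it to about 23° against the rest's top edge, because the tool always points down. Then I hooked the tongue under the lip, swung the free end down, and let go again.
- I pressed it home with at most about 27 N.

**Last checks:**
- **Flat and down:** the cover read the same height at two points, 38.6 and 38.7 mm. The socket lip read 37.3 mm where it should be 34.5 mm, so the tool reads about 2.8 mm high. Corrected, the cover is at about 36 mm, its home height.
- **Catch:** at first the module sat 1.5–2 mm too deep in the socket, with the bolt barely over the cover. I gripped its sides and drew it back 2 mm. The pictures then showed the bolt about 1.3–2 mm over the cover. A small lift moved it 1 mm and then met about 5 N of resistance.
- **Surroundings:** the gripper was open and clear at hand-in. In the last picture the spare still stands in the rack and the other items look where they were.

**Limits and disagreements:**
- My unit position along the bay was about 2 mm off in the pictures, so the bolt's overlap is only good to about 1 mm.
- While pressing, the wrist sensor also showed up to 9 N sideways, which I did not explain.

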